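Stand the long tea spoon in the green frosted glass, leaning away from its handle

ROBOT

A 6-joint arm with a two-finger parallel gripper is mounted at the origin on the work surface. World frame = base frame: x ahead of the robot, y to its left, z up, the work surface at z = 0. Lengths are in mm, angles in rad, forces in N, time in s.
With the tool pointing down it reaches from about 400 to 925 mm from the base axis. Payload 12.5 kg.
Tool frame: the origin (TCP) lies midway between the tips of the shut fingers; the grasp point (between the pads) lies 19 mm behind it; z points along the fingers, y is the direction in which the jaws open and shut (so a half turn about z gives the same grasp; the last joint's range is limited). The gripper opens to 95 mm and grips with 3 to 60 N. Pads are 20 mm wide; open, the fingers measure 119 mm over their backs; the gripper's body (75 mm by 180 mm) begins 59 mm behind the grasp point.
Start: joints at [0.999, 0.491, 1.559, -0, 1.092, -0.106], TCP at [280.698, 558.44, 214.661] pointing down, gripper open.
Joint ranges: [-3.1, 3.1], [-0.84, 2.19], [0.05, 2.79], [-1.13, 4.28], [0.06, 2.93], [-2.69, 2.69]. Speed limits (rad/s): [2.22, 2.22, 2.79, 3.14, 3.14, 3.14].

INTERFACE

Orientations are given as [roll, pitch, yaw] about the fixed x, y, z axes, in that order (R = Rz(yaw) Ry(pitch) Rx(roll)).
In Python, from cell import env, eyes, job_done, boxes_of, regions_of gives the robot as it stands.
- The arm moves only by the tool send_rows, never from a script. Its argument "plan" is text: rows parted by semicolons, each of 5 numbers parted by spaces: the shift along the tool's x, y, z in mm, then the turn about the tool's z in rad, then the finger opening in mm, from 0 to 95.1. In form: x y z roll gripper; .... A call has 1 to 8 rows; each row shifts and turns the pose as measured when the row begins, along the tool's axes as they then stand; what a row does not reach is not made up. A row lasts 1/10 s, in which the tool goes at most 50 mm and 8.59 degrees, less where a joint would pass 70% of its speed; a pose out of reach is approached as far as the arm can. A call with a gripper value outside its range is refused whole. The fingers move at their own pace and stop on an object; the grip force is fixed at half the most. Time passes only in rows, so rows that do not move let the fingers close. It gives the time, the measured TCP pose, the force and the opening at its end, in the units of the state.
- env.state(): the state, without advancing time (a new reading comes with each control period).
- eyes.read_camera(name): name is "scene" or "side" or "wrist"; returns a dict with "image" (480x640x3 uint8, red, green, blue), "vertical_fov" (degrees; the focal length in pixels is half the picture's height over the tangent of half this angle, whatever the lens; pixels are square), "cx", "cy" (the principal point, pixels), "extrinsics" (4x4, takes a point from camera to world coordinates). Camera axes: x right, y up, looking along -z (the intrinsics and any distortion apply to the point x, -y, -z); pixel columns grow to the right and rows downward; lengths in mm; the calibration is good to about 2 mm. A picture is of the moment at which its call begins. There is no depth.
- job_done(): hands the job in, once; it reports no verdict.
Trained networks look in a picture, given as the dict that the camera call returned (one of the last four; its "shot" number tells which), for a name from the list of things; names that differ only in an ending like _2 or _b are one class to them, and where a whole thing is asked for, a point or a joint stands for the part that bears it (a point fixed in the world has none). Each returns a list of dicts, best first, with "confidence" (0 to 1); they miss things now and then, are a little off and sometimes report something else, mostly with a low value. They report only what shows in the picture. A call takes as long as a camera call. They do not tell look-alikes from the thing itself.
- boxes_of(target, picture): "bbox" ([left, top, width, height] in pixels, round what is visible of it).
- regions_of(target, picture): "pixels" (480x640 bool, what is visible of it) and "bbox" ([left, top, width, height] in pixels, round what is visible of it).
The state is a dict: "t": time; "joints": joint angles; "qvel": joint speeds; "tau": joint torques, N m; "eef_pos": TCP position; "tcp_rot": TCP orientation; "ft_force": force on the tool from outside, world axes, zero at the start; "moment": the same for the moment, N m; "opening": opening from 0.0 (shut) to 1.0 (fully open).
Only numpy, scipy, OpenCV 4.12 (cv2) and the standard library are available. Lean on these libraries where they do the work, as an engineer would, in place of code of your own. Each camera call takes 0.05 s, during which the arm holds its last target.

TASK

Lay up the green frosted glass for the guest: take the long wooden spoon out of the blue ceramic bowl and stand it in the green glass, bowl end down, leaning on the rim on the side straight opposite the glass's handle so that the handle is free for the hand. Do not drop it in: let go only when its bowl end is down at the bottom of the glass. Leave the green glass standing about where it is and everything else on the tray undisturbed.

Things in the scene. Friction and masses are not known exactly. Their poses are not given: they have to be found in the camera images.
- glass_green: Green frosted glass with one loop handle, upright and loose on the tray, about 0.3 kg. 125 mm tall, outside 73 mm wide at the foot and 82 mm at the rim, wall 3.5 mm. Origin: centre of the underside; z up. The handle is on its own +y side (24 to 108 mm up, reaching 80 mm from the axis), so -y is the side opposite. The handle starts pointing away from the robot, within about 68 degrees either way.
- glass_green_rim (a point): Centre of the green glass's mouth, level with the rim, 125 mm above its underside. The mouth is 75 mm wide inside and tapers to 66 mm at the inner floor, which lies 8 mm above the underside (117 mm deep).
- spoon: Long wooden spoon, 200 mm, about 32 g. Straight round handle 9 mm thick; round bowl 32 mm across, 11 mm deep; mass centre 70 mm from the tip. Origin: the tip of the bowl end, on the handle's line; +x runs to the handle's end, +z is the open side. It starts in the blue bowl, handle over the rim and towards the robot (within about 27 degrees).
- spoon_tip (a point): Tip of the spoon's bowl end, on the handle's line. At the start it rests on the floor of the blue bowl.
- spoon_end (a point): Free end of the spoon's handle, 200 mm from spoon_tip. At the start the handle rises outwards at about 42 degrees above level and crosses the blue bowl's rim about 105 mm from the tip, so its outer 90 mm stand free in the air.
- bowl: Blue ceramic bowl, loose on the tray, 0.32 kg: 120 mm across the rim, 68 mm tall, wall 4 mm. Holds the spoon at the start. Origin: centre of the underside, z up.
- glass_white: The other frosted glass, whitish, of the same shape as the green one. Not to be used. Origin: centre of the underside, z up, handle on its +y side. The green glass, the white glass and the bowl stand in a row across the front (robot) half of the tray, about 180 mm apart, in any order.
- teapot: Empty white teapot with its lid on, 126 mm tall, body 120 mm across, 206 mm from spout tip (own -y) to handle (own +y). Origin: centre of the underside. Stands in the back half of the tray, left or right.
- warming_plate: Grey electric warming plate, 165 x 180 mm, 44 mm high, dark round top, small toggle switch on the front towards the robot. Origin: centre of the underside. Stands in the back half of the tray, on the side where the teapot is not.
- silicone_lid: Orange silicone lid, 80 mm across, with a knob, 21 mm high in all, lying flat in the back half of the tray between teapot and warming plate. Origin: centre of the underside.
- tray: Fixed stainless tray, 420 mm (own x) by 640 mm (own y), floor 4 mm thick, raised edges 24 mm high with a rolled rim to 29 mm; it carries everything above. Origin: centre of the underside, on the bench at height 0.
Things that resemble listed ones, but are neither listed nor needed, are in the scene too. Leave any pink look-alike of the glass_green alone.

How it is judged:
By the outcome, as a careful person would: the job done as asked, in the order asked, and still so for the second after the job is handed in, with the robot touching nothing.
It also fails if it takes over 48 s, if anything falls off the work surface, if the arm or the gripper's body presses on something with over 40 N, if the wrist force passes 120 N, or if a joint passes its speed limit or range.

## Working session

There is one attempt and no reset: what is moved stays moved. The work goes in short steps, Python scripts to look and compute and a tool call to move; the robot and the scene stay as the last step left them, time stands still between calls to the robot, and variables do not carry over. Pictures are saved under pics/ and viewed, and the job is handed in when it is done.

Besides the shell and the picture viewer there is one more tool, called after "Emit:" by a JSON object that holds its "method" and its "body". send_rows: Moves the arm, as the interface text tells. Its arguments: {"type":"object","properties":{"plan":{"type":"string"}},"required":["plan"]}

```bash
ls; mkdir -p pics; python3 - <<'E'
from cell import env, eyes
import cv2
print(env.state())
for n in ["scene","side","wrist"]:
    p=eyes.read_camera(n)
    cv2.imwrite(f"pics/{n}0.png",p["image"][:,:,::-1])
    print(n,{k:v for k,v in p.items() if k!="image"})
E
```

```text
pics
{'t': 0.0, 'joints': array([ 9.99398336e-01,  4.91569867e-01,  1.55946397e+00, -1.48281027e-05,
        1.09170533e+00, -1.05624144e-01]), 'qvel': array([ 0.00056037, -0.00080569, -0.00026755,  0.00059465, -0.00026357,
       -0.00139512]), 'tau': array([ 1.15567640e-03, -6.12655449e+01, -2.58188546e+01,  6.92686485e-02,
        4.81588009e-02, -1.36088329e-04]), 'eef_pos': array([280.55532304, 558.20932135, 214.05034892]), 'tcp_rot': array([-3.14045114e+00, -1.07796724e-04,  2.67582559e+00]), 'ft_force': array([-1.00549967, -1.07796326, -0.31066767]), 'moment': array([0.02812825, 0.03989265, 0.04635671]), 'opening': 1.0013234498959076}
scene {'vertical_fov': 53.698990783104854, 'cx': 319.58007029644233, 'cy': 240.2421083077106, 'extrinsics': array([[-7.72335600e-01, -4.56878254e-01,  4.41316193e-01,
         9.43346203e+02],
       [ 6.35209449e-01, -5.58324232e-01,  5.33650643e-01,
         6.26443062e+02],
       [ 2.58415069e-03,  6.92485605e-01,  7.21427064e-01,
         7.85163456e+02],
       [ 0.00000000e+00,  0.00000000e+00,  0.00000000e+00,
         1.00000000e+00]]), 
[... 231 characters left out ...]
81695032e-01, -5.45473879e-01,
        -4.15919440e+02],
       [-8.18206678e-03,  7.44416891e-01,  6.67664995e-01,
         7.66890857e+02],
       [ 0.00000000e+00,  0.00000000e+00,  0.00000000e+00,
         1.00000000e+00]]), 'shot': 2}
wrist {'vertical_fov': 71.12110414137769, 'cx': 319.54139913964684, 'cy': 242.30802397961202, 'extrinsics': array([[ 4.49838115e-01, -8.60885447e-01, -2.37743387e-01,
         2.14285558e+02],
       [ 8.93108142e-01,  4.33047373e-01,  1.21769534e-01,
         5.91912340e+02],
       [-1.87547036e-03, -2.67107132e-01,  9.63665016e-01,
         3.84640065e+02],
       [ 0.00000000e+00,  0.00000000e+00,  0.00000000e+00,
         1.00000000e+00]]), 'shot': 3}
```

View pics/scene0.png

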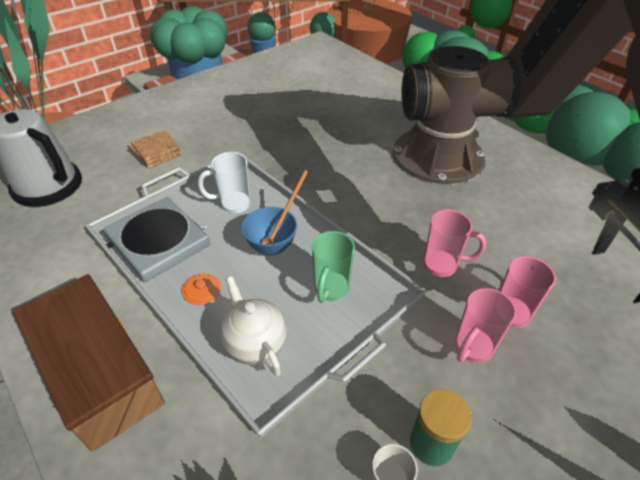

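View pics/side0.png

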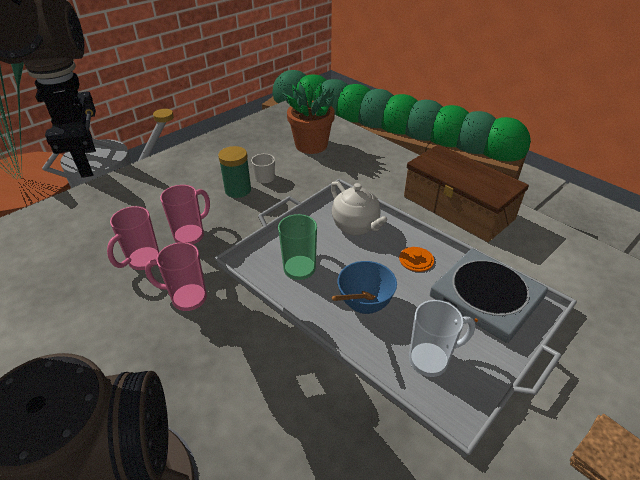

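View pics/wrist0.png

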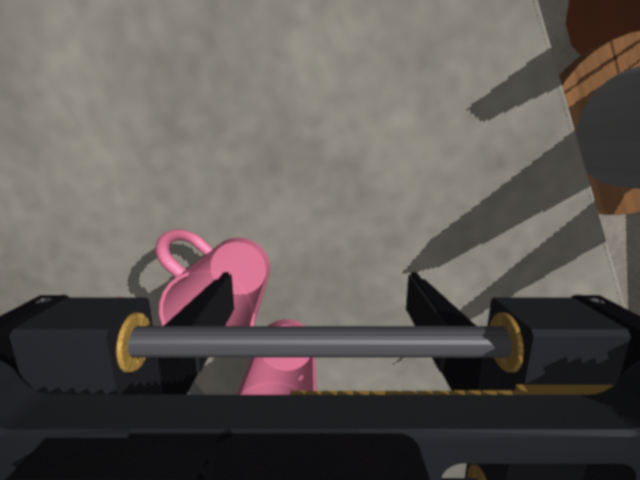

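```bash
cat > h.py <<'E'
import numpy as np, cv2
def K(p):
    f=240/np.tan(np.radians(p["vertical_fov"]/2)); return f,p["cx"],p["cy"]
def proj(p,X):
    X=np.atleast_2d(X).astype(float); E=p["extrinsics"]
    c=(X-E[:3,3])@E[:3,:3]; f,cx,cy=K(p)
    return np.stack([cx+f*c[:,0]/-c[:,2], cy-f*c[:,1]/-c[:,2]],1)
def ray(p,uv):
    f,cx,cy=K(p);E=p["extrinsics"]
    d=E[:3,:3]@np.array([(uv[0]-cx)/f,-(uv[1]-cy)/f,-1]); return E[:3,3],d/np.linalg.norm(d)
def onz(p,uv,z):
    o,d=ray(p,uv); return o+d*(z-o[2])/d[2]
def tri(rs):
    A=np.zeros((3,3));b=np.zeros(3)
    for o,d in rs:
        M=np.eye(3)-np.outer(d,d);A+=M;b+=M@o
    x=np.linalg.solve(A,b); return x,[np.linalg.norm((np.eye(3)-np.outer(d,d))@(x-o)) for o,d in rs]
E
python3 - <<'E'
from cell import env, eyes, boxes_of, regions_of
import cv2,pickle,numpy as np
out={}
for n in ["scene","side"]:
    p=eyes.read_camera(n); out[n]=(p,{})
    for t in ["glass_green","spoon","bowl","tray","glass_white"]:
        r=regions_of(t,p); out[n][1][t]=r
        print(n,t,[(round(float(q["confidence"]),2),[int(v) for v in q["bbox"]],int(q["pixels"].sum())) for q in r])
    for t in ["spoon_tip","spoon_end","glass_green_rim"]:
        r=boxes_of(t,p); print(n,t,[(round(float(q["confidence"]),2),[int(v) for v in q["bbox"]]) for q in r])
pickle.dump(out,open("m0.pkl","wb"))
a=out["scene"][0]["image"][150:320,210:370,::-1]; b=out["side"][0]["image"][200:330,265:410,::-1]
cv2.imwrite("pics/crops.png",np.hstack([cv2.resize(a,(400,425),interpolation=2),cv2.resize(b,(400,425),interpolation=2)]))
E
```

```text
scene glass_green [(0.92, [314, 232, 42, 68], 2557), (0.86, [424, 211, 61, 66], 2756), (0.83, [455, 287, 61, 75], 3219), (0.59, [495, 254, 63, 73], 2536)]
scene spoon [(0.65, [262, 174, 43, 65], 325), (0.65, [198, 154, 51, 59], 2150)]
scene bowl [(0.72, [243, 205, 53, 50], 1865)]
scene tray [(0.64, [87, 155, 337, 281], 32914), (0.28, [260, 173, 44, 68], 292)]
scene glass_white [(0.76, [197, 152, 50, 62], 2124), (0.34, [241, 208, 55, 51], 1846)]
scene spoon_tip [(0.55, [261, 174, 40, 69]), (0.16, [102, 198, 107, 85])]
scene spoon_end [(0.74, [263, 169, 43, 77])]
scene glass_green_rim [(0.87, [499, 255, 54, 70]), (0.76, [421, 209, 66, 67]), (0.63, [312, 228, 38, 73]), (0.61, [105, 199, 105, 84])]
side glass_green [(0.87, [159, 186, 52, 57], 2152), (0.76, [108, 204, 52, 67], 2408), (0.72, [279, 216, 34, 67], 2107), (0.6, [143, 238, 59, 69], 2664)]
side spoon [(0.47, [329, 293, 47, 7], 229)]
side bowl [(0.82, [338, 260, 60, 55], 2202), (0.53, [333, 291, 41, 5], 208)]
side tray [(0.98, [215, 181, 361, 276], 32017)]
side glass_white [(0.64, [407, 301, 68, 77], 3436)]
side spoon_tip []
side spoon_end [(0.72, [216, 180, 361, 277]), (0.52, [331, 291, 40, 13])]
side glass_green_rim [(0.95, [107, 207, 51, 62]), (0.67, [215, 179, 362, 278]), (0.65, [280, 213, 36, 64]), (0.64, [163, 182, 47, 60]), (0.19, [338, 260, 56, 52])]
```

View pics/crops.png

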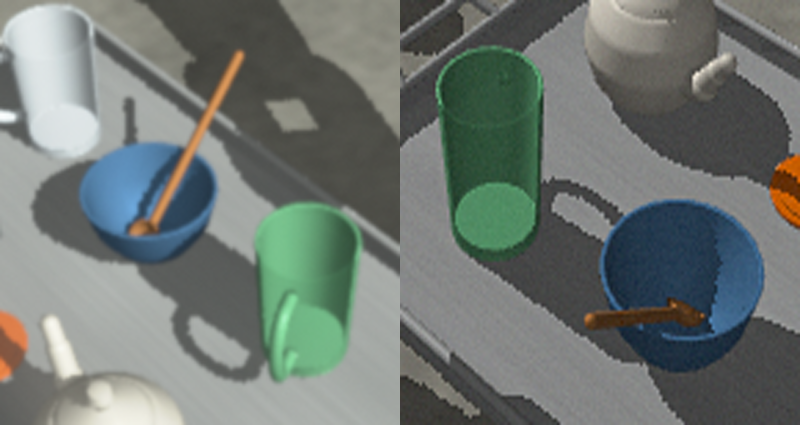

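```bash
cat > fit.py <<'E'
import numpy as np,cv2
from scipy.optimize import minimize
from h import *
def gmask(img,box):
    h=cv2.cvtColor(img,cv2.COLOR_RGB2HSV); m=((h[...,0]>50)&(h[...,0]<85)&(h[...,1]>70)).astype(np.uint8)
    o=np.zeros_like(m);x,y,w,hh=box;o[y:y+hh,x:x+w]=m[y:y+hh,x:x+w];return o
a=np.linspace(0,2*np.pi,48,endpoint=False)
def body(x,y,z0=4):
    return np.vstack([np.c_[x+r*np.cos(a),y+r*np.sin(a),np.full(48,z0+z)] for r,z in((36.5,0),(41,125))])
S=4
def render(p,x,y,yaw,box):
    im=np.zeros((480,640),np.uint8)
    big=np.zeros((box[3]*S,box[2]*S),np.uint8)
    P=lambda X:((proj(p,X)-np.array(box[:2])+0.5)*S).astype(np.int32)
    cv2.fillConvexPoly(big,cv2.convexHull(P(body(x,y))),1)
    t=np.linspace(-np.pi/2,np.pi/2,24)
    rr=36+(80-5-36)*np.cos(t)**0.7; zz=66+37*np.sin(t)
    X=np.c_[x-rr*np.sin(yaw),y+rr*np.cos(yaw),4+zz]
    d=np.linalg.norm(p["extrinsics"][:3,3]-X[0]); w=int(10*K(p)[0]/d*S)
    cv2.polylines(big,[P(X)],False,1,max(w,1))
    return big
def fit(views):
    def cost(v):
        c=0
        for p,m,box in views:
            x,y,w,h=box; M=cv2.resize(m[y:y+h,x:x+w],(w*S,h*S),interpolation=0)
            R=render(p,v[0],v[1],v[2],box); c+=1-(M&R).sum()/max((M|R).sum(),1)
        return c
    return cost
E
python3 - <<'E'
import pickle
from fit import *
out=pickle.load(open("m0.pkl","rb"))
ps,pd=out["scene"][0],out["side"][0]
vb=[(ps,(300,215,70,100)),(pd,(265,200,65,90))]
views=[(p,gmask(p["image"],b),b) for p,b in vb]
print([int(v[1].sum()) for v in views])
c=fit(views)
g=onz(ps,(333,297),4)
best=None
for yaw in np.radians(np.arange(-180,180,20)):
    r=minimize(c,[g[0],g[1],yaw],method="Nelder-Mead",options=dict(initial_simplex=[[g[0],g[1],yaw],[g[0]+15,g[1],yaw],[g[0],g[1]+15,yaw],[g[0],g[1],yaw+.3]]))
    if best is None or r.fun<best.fun: best=r
    print(round(np.degrees(yaw)),r.x.round(2),round(r.fun,3))
print(best.x, "handle dir deg",np.degrees(best.x[2])+90)
o=[]
for p,m,b in views:
    im=p["image"][b[1]:b[1]+b[3],b[0]:b[0]+b[2],::-1]; im=cv2.resize(im,None,fx=S,fy=S)
    R=render(p,*best.x,b); cs,_=cv2.findContours(R,0,2); im=im.copy();cv2.drawContours(im,cs,-1,(0,0,255),1)
    o.append(cv2.resize(im,(300,400)))
cv2.imwrite("pics/fit1.png",np.hstack(o))
# tray front corners & bowl rim
mb=[]
for n in("scene","side"):
    p,d=out[n]; h=cv2.cvtColor(p["image"],cv2.COLOR_RGB2HSV)
    x,y,w,hh=d["bowl"][0]["bbox"]; x,y,w,hh=int(x)-4,int(y)-4,int(w)+8,int(hh)+8
    m=((h[...,0]>95)&(h[...,0]<125)&(h[...,1]>90)&(h[...,2]>40)).astype(np.uint8)
    m2=np.zeros_like(m);m2[y:y+hh,x:x+w]=m[y:y+hh,x:x+w]; mb.append((p,m2))
def cb(v):
    s=0
    for p,m in mb:
        X=np.vstack([np.c_[v[0]+r*np.cos(a),v[1]+r*np.sin(a),np.full(48,4+z)] for r,z in((28,0),(48,25),(60,68))])
        R=np.zeros((480,640),np.uint8);cv2.fillConvexPoly(R,cv2.convexHull((proj(p,X)*16).astype(np.int32)),1,shift=4)
        s+=1-(m&R).sum()/(m|R).sum()
    return s
g=onz(ps,(270,215),72)
r=minimize(cb,g[:2],method="Nelder-Mead",options=dict(initial_simplex=[g[:2],g[:2]+[15,0],g[:2]+[0,15]]));print("bowl",r.x,r.fun)
E
```

```text
[2424, 2132]
-180 [530.88 168.12  -2.35] 0.205
-160 [530.68 168.31  -2.37] 0.205
-140 [531.  168.2  -2.3] 0.205
-120 [530.13 168.01  -1.03] 0.091
-100 [530.73 168.36  -1.03] 0.09
-80 [530.73 168.36  -1.02] 0.091
-60 [530.54 168.12  -0.64] 0.103
-40 [530.79 168.42  -0.74] 0.102
-20 [530.58 168.16  -0.72] 0.103
0 [529.81 168.24   0.79] 0.244
20 [530.32 168.67   0.89] 0.243
40 [530.61 167.01   2.11] 0.11
60 [530.66 168.24   2.25] 0.098
80 [530.82 168.46   2.15] 0.099
100 [530.55 168.13   2.45] 0.099
120 [530.4  167.96   2.63] 0.099
140 [530.6  168.18   2.59] 0.099
160 [530.73 168.36   2.58] 0.098
[530.72972092 168.35685783  -1.02686618] handle dir deg 31.164901570265435
bowl [560.88598157  -5.36363579] 0.35784211344581307
```

View pics/fit1.png

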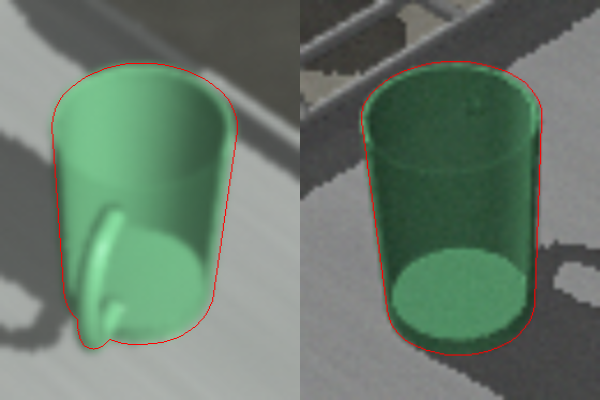

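```bash
python3 - <<'E'
import pickle
from fit import *
out=pickle.load(open("m0.pkl","rb"))
ps=out["scene"][0]
b=(300,215,70,100);o=[]
for d in(20,26,32,38,44,50):
    im=cv2.resize(ps["image"][b[1]:b[1]+b[3],b[0]:b[0]+b[2],::-1],None,fx=4,fy=4,interpolation=2)
    t=np.linspace(-np.pi/2,np.pi/2,24);rr=36+39*np.cos(t)**.7;zz=66+37*np.sin(t)
    X=np.c_[530.7+rr*np.cos(np.radians(d)),168.4+rr*np.sin(np.radians(d)),4+zz]
    P=((proj(ps,X)-np.array(b[:2])+.5)*4).astype(np.int32)
    cv2.polylines(im,[P],False,(0,0,255),1);cv2.putText(im,str(d),(200,50),0,.8,(255,255,255),2);o.append(im[120:400,:266])
cv2.imwrite("pics/yaw.png",np.vstack([np.hstack(o[:3]),np.hstack(o[3:])]))
# shadow check, spoon
E
python3 - <<'E'
import pickle,cv2,numpy as np
out=pickle.load(open("m0.pkl","rb"))
a=out["scene"][0]["image"][160:260,235:315,::-1]; b=out["side"][0]["image"][255:325,320:400,::-1]
cv2.imwrite("pics/sp.png",np.hstack([cv2.resize(a,(400,500),interpolation=2),cv2.resize(b,(400,350),interpolation=2).copy() if 0 else cv2.copyMakeBorder(cv2.resize(b,(400,350),interpolation=2),0,150,0,0,0)]))
E
```

```text
(no output)
```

View pics/yaw.png

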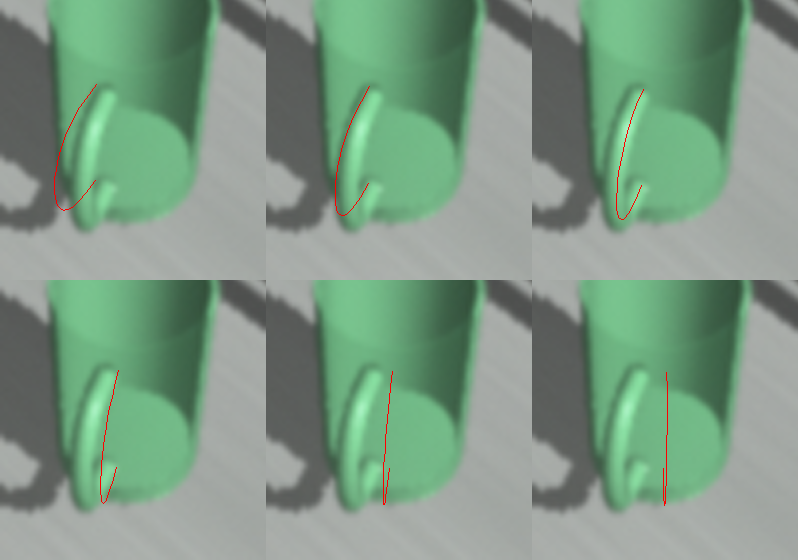

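View pics/sp.png

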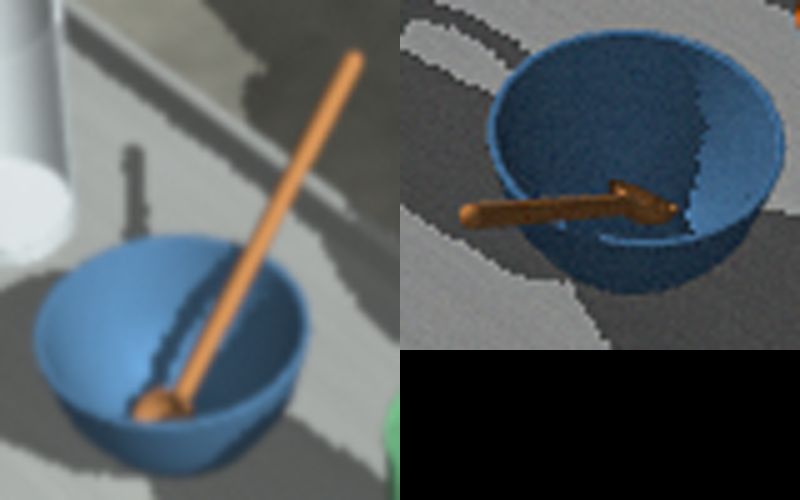

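```bash
python3 - <<'E'
import pickle
from h import *
from cell import env
out=pickle.load(open("m0.pkl","rb"));ps,pd=out["scene"][0],out["side"][0]
e,r=tri([ray(ps,(305.7,171.8)),ray(pd,(334,297.7))]);t,r2=tri([ray(ps,(262.6,242.4)),ray(pd,(375.3,296.8))])
d=e-t;print(e,r,t,r2,np.linalg.norm(d),"elev",np.degrees(np.arcsin(d[2]/np.linalg.norm(d))),"az",np.degrees(np.arctan2(d[1],d[0])))
# tray corners (rim z~29)
for n,p,uvs in(("scene",ps,[(88,226),(245,160),(424,291),(261,433)]),("side",pd,[(218,258),(340,183),(575,303),(468,452)])):
    for uv in uvs: print(n,onz(p,uv,29).round())
R=cv2.Rodrigues
from scipy.spatial.transform import Rotation as Ro
s=env.state();print(Ro.from_euler('xyz',s['tcp_rot']).as_matrix().round(3))
print("wrist ext",None)
E
```

```text
[439.47087549 -31.89169566 138.77172973] [np.float64(0.24244322942213012), np.float64(0.24244322942218063)] [577.92505547 -16.20929795  19.18541742] [np.float64(0.9605386005453722), np.float64(0.9605386005452856)] 183.62021578373248 elev 40.63741246930431 az -173.53777617780239
scene [ 860. -301.   29.]
scene [ 447. -284.   29.]
scene [408. 309.  29.]
scene [823. 336.  29.]
side [403. 299.  29.]
side [808. 314.  29.]
side [ 851. -312.   29.]
side [ 436. -334.   29.]
[[-0.893  0.449  0.   ]
 [ 0.449  0.893  0.   ]
 [ 0.     0.    -1.   ]]
wrist ext None
```

The three pink look-alikes stand off the tray at scene (447,245), (485,325) and (525,290). The green glass at scene (334,266) and side (297,248) is the only green handled one on the tray, and the enlarged crop confirms it. Its handle points about 30° from +x. The spoon handle rises towards the robot, with its end at (439,-32,139).

```bash
cat >> h.py <<'E'
from scipy.spatial.transform import Rotation as Ro
def go(target,yaz=None):
    from cell import env
    s=env.state();R=Ro.from_euler('xyz',s['tcp_rot']).as_matrix()
    d=np.array(target)-s['eef_pos']; az=np.degrees(np.arctan2(R[1,1],R[0,1]))
    print("t",round(s['t'],2),"pos",s['eef_pos'].round(1),"F",s['ft_force'].round(1),"open",round(s['opening']*95.1,1),"yaz",round(az,1),"q",s['joints'].round(2))
    print("tool shift",(R.T@d).round(1),"dist",round(np.linalg.norm(d),1),"turn",None if yaz is None else round(-np.radians(yaz-az),3))
E
python3 - <<'E'
from h import *
go([460,-29.6,215],96.5)
E
```

```text
t 1.05 pos [280.7 558.4 214.6] F [-0.2  0.1 -0.1] open 95.2 yaz 63.3 q [ 1.    0.49  1.56  0.    1.09 -0.11]
tool shift [-4.243e+02 -4.448e+02 -4.000e-01] dist 614.8 turn -0.579
```

Emit:
{"method": "send_rows", "body": {"plan": "-33 -34 0 0 95; -33 -34 0 0 95; -33 -34 0 0 95; -33 -34 0 0 95; -33 -34 0 0 95; -33 -34 0 0 95; -33 -34 0 0 95; -33 -34 0 0 95"}}

```text
t: 1.85
eef_pos: [396.5, 189.2, 214.0]
tcp_rot: [3.138, 0.002, 2.685]
ft_force: [0.2, 1.2, 0.8]
opening: 1.0
```

```bash
python3 - <<'E'
from h import *
go([460,-29.6,215],96.5)
E
```

```text
t 1.85 pos [396.5 189.2 214. ] F [0.2 1.2 0.8] open 95.1 yaz 63.8 q [ 0.29  0.23  1.99  0.    0.92 -0.82]
tool shift [-153.5 -168.3   -1.3] dist 227.8 turn -0.57
```

Emit:
{"method": "send_rows", "body": {"plan": "-31 -34 0 0 95; -31 -34 0 0 95; -31 -34 0 0 95; -31 -34 0 0 95; 0 0 0 -0.145 95; 0 0 0 -0.145 95; 0 0 0 -0.145 95; 0 0 0 -0.135 95"}}

```text
t: 2.65
eef_pos: [450.7, -2.4, 215.3]
tcp_rot: [3.141, 0.008, -3.02]
ft_force: [-1.3, 0.8, 0.4]
opening: 0.998
```

```bash
python3 - <<'E'
from h import *
from cell import eyes
go([460,-29.6,150],96.5)
p=eyes.read_camera("wrist");cv2.imwrite("pics/w1.png",p["image"][:,:,::-1])
print(proj(p,[[439.5,-31.9,138.8],[460,-29.6,120]]))
E
```

```text
t 2.65 pos [450.7  -2.4 215.3] F [-1.3  0.8  0.4] open 95.0 yaz 97.0 q [-0.15  0.24  1.97  0.    0.92 -1.85]
tool shift [ -5.4 -28.1  65.3] dist 71.4 turn 0.008
[[283.35242878 230.59179277]
 [286.2287696  249.34732289]]
```

View pics/w1.png

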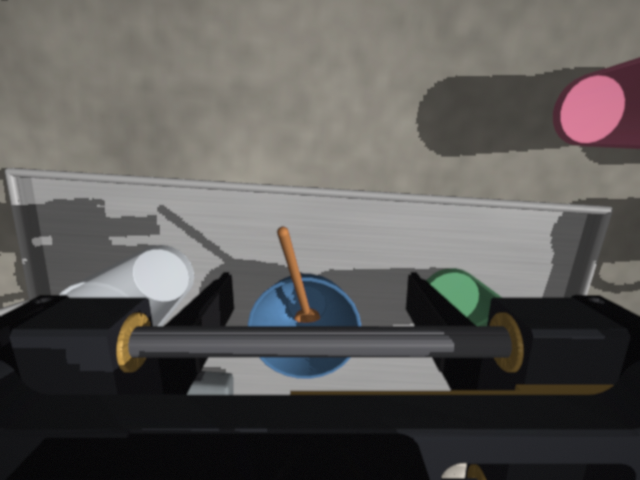

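```bash
python3 - <<'E'
from h import *
from cell import eyes
p=eyes.read_camera("wrist")
h=cv2.cvtColor(p["image"],cv2.COLOR_RGB2HSV)
m=(h[...,0]<18)&(h[...,1]>110)&(h[...,2]>90)
for v in range(240,312,12):
    u=np.where(m[v,240:340])[0]+240; print(v,u.mean().round(1),len(u))
e=np.array([439.5,-31.9,138.8])
for az in(-178,-176,-173.5,-171,-168):
    for el in (42,):
        c=np.cos(np.radians(el));d=np.array([c*np.cos(np.radians(az)),c*np.sin(np.radians(az)),np.sin(np.radians(el))])
        print(az,proj(p,[e-d*k for k in(20,60,100)]).round(1).tolist())
E
```

```text
240 285.5 10
252 289.0 9
264 292.0 9
276 296.0 9
288 299.0 7
300 302.0 7
-178 [[284.0, 244.1], [284.9, 267.2], [285.6, 285.6]]
-176 [[284.6, 244.1], [286.6, 267.3], [288.2, 285.8]]
-173.5 [[285.5, 244.2], [288.7, 267.4], [291.4, 285.9]]
-171 [[286.3, 244.2], [290.9, 267.3], [294.6, 285.9]]
-168 [[287.2, 244.1], [293.5, 267.2], [298.4, 285.7]]
```

Emit:
{"method": "send_rows", "body": {"plan": "-5 -26 0 -0.07 95; 0 0 25 0 95"}}

```text
t: 2.95
eef_pos: [460.6, -27.9, 192.3]
tcp_rot: [-3.14, 0.014, -2.958]
ft_force: [0.6, -0.7, -1.1]
opening: 0.998
```

```bash
python3 - <<'E'
from h import *
from cell import eyes
go([460,-28,101],101)
ps=eyes.read_camera("scene");pd=eyes.read_camera("side")
cv2.imwrite("pics/s1.png",np.hstack([cv2.resize(ps["image"][120:270,200:340],(373,400)),cv2.resize(pd["image"][220:330,290:410],(427,391)) if 0 else cv2.resize(pd["image"][220:330,290:410],(427,400))])[:,:,::-1])
e=np.array([439.5,-31.9,138.8])
h=cv2.cvtColor(ps["image"],cv2.COLOR_RGB2HSV);m=(h[...,0]<18)&(h[...,1]>110)&(h[...,2]>90)
for v in range(172,240,12):
    u=np.where(m[v,240:320])[0]+240; print(v,u.mean() if len(u) else None)
for az in(-176,-172,-168):
    c=np.cos(np.radians(42));d=np.array([c*np.cos(np.radians(az)),c*np.sin(np.radians(az)),np.sin(np.radians(42))])
    print(az,proj(ps,[e-d*k for k in(20,60,100,150)]).round(1).tolist())
E
```

```text
t 2.95 pos [460.6 -27.9 192.3] F [ 0.6 -0.7 -1.1] open 95.0 yaz 100.5 q [-0.21  0.28  1.98  0.    0.86 -1.96]
tool shift [ 1.8  0.2 91.3] dist 91.3 turn -0.009
172 305.0
184 298.5
196 292.5
208 286.5
220 280.5
232 274.0
-176 [[300.7, 179.5], [291.0, 194.8], [281.4, 210.0], [269.5, 228.8]]
-172 [[301.0, 179.7], [291.9, 195.5], [282.9, 211.2], [271.8, 230.6]]
-168 [[301.4, 179.9], [293.0, 196.1], [284.6, 212.2], [274.3, 232.2]]
```

View pics/s1.png

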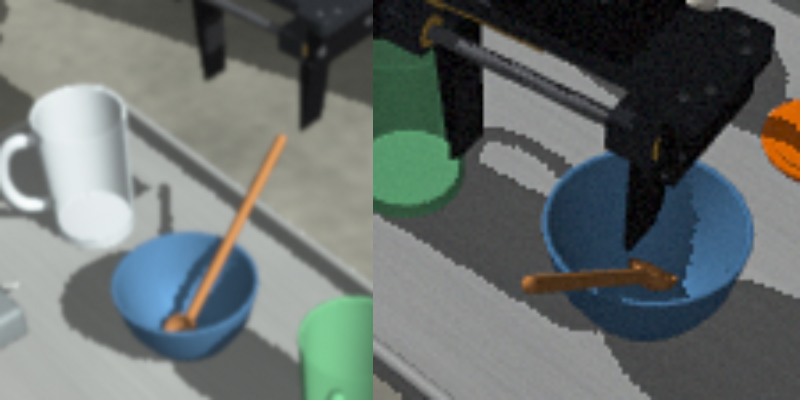

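Emit:
{"method": "send_rows", "body": {"plan": "1 0 45 -0.02 95; 1 0 40 0 95; 0 0 0 0 95"}}

```text
t: 3.35
eef_pos: [457.1, -25.9, 104.2]
tcp_rot: [3.141, 0.008, -2.948]
ft_force: [-0.5, -0.3, 0.4]
opening: 1.001
```

```bash
python3 - <<'E'
from h import *
from cell import eyes
go([460,-28,101],102)
p=eyes.read_camera("wrist");pd=eyes.read_camera("scene")
cv2.imwrite("pics/s2.png",np.hstack([cv2.resize(p["image"][100:400,150:500],(400,343)),cv2.resize(pd["image"][120:270,200:340],(400,343))])[:,:,::-1])
E
```

```text
t 3.35 pos [457.1 -25.9 104.2] F [-0.5 -0.3  0.4] open 95.2 yaz 101.1 q [-0.2   0.42  2.08  0.01  0.63 -1.97]
tool shift [-2.4 -2.7  3.3] dist 4.9 turn -0.016
```

View pics/s2.png

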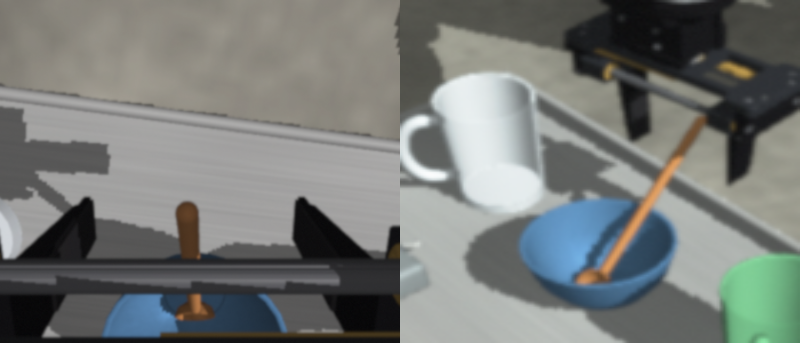

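Emit:
{"method": "send_rows", "body": {"plan": "-2 -2.7 3 -0.01 95; 0 0 0 0 30; 0 0 0 0 12; 0 0 0 0 0; 0 0 0 0 0; 0 0 0 0 0; 0 0 0 0 0; 0 0 0 0 0"}}

```text
t: 4.25
eef_pos: [464.4, -28.8, 111.0]
tcp_rot: [-3.136, 0.022, -2.938]
ft_force: [0.2, -0.1, -0.5]
opening: 0.467
```

```bash
python3 - <<'E'
from h import *
go([460,-28,101],102)
E
```

```text
t 4.25 pos [464.4 -28.8 111. ] F [ 0.2 -0.1 -0.5] open 44.4 yaz 101.7 q [-0.21  0.41  2.07  0.01  0.64 -1.99]
tool shift [4.4 1.8 9.9] dist 11.0 turn -0.006
```

Emit:
{"method": "send_rows", "body": {"plan": "4 1.5 8 0 30; 0 0 0 0 20"}}

```text
t: 4.45
eef_pos: [459.9, -28.1, 102.2]
tcp_rot: [-3.136, 0.022, -2.938]
ft_force: [0.1, -0.3, 0.6]
opening: 0.3
```

```bash
python3 - <<'E'
from h import *
go([460,-28,101],102)
E
```

```text
t 4.45 pos [459.9 -28.1 102.2] F [ 0.1 -0.3  0.6] open 28.5 yaz 101.7 q [-0.21  0.43  2.09  0.01  0.61 -1.99]
tool shift [-0.1  0.1  1.2] dist 1.2 turn -0.006
```

Emit:
{"method": "send_rows", "body": {"plan": "0 0 1 0 0; 0 0 0 0 0; 0 0 0 0 0; 0 0 0 0 0; 0 0 0 0 0"}}

```text
t: 4.95
eef_pos: [459.7, -28.1, 100.7]
tcp_rot: [-3.137, 0.021, -2.938]
ft_force: [-0.5, 0.2, -0.6]
opening: 0.085
```

```bash
python3 - <<'E'
from h import *
from cell import eyes
go([460,-28,101],102)
p=eyes.read_camera("wrist");pd=eyes.read_camera("scene")
cv2.imwrite("pics/s3.png",np.hstack([cv2.resize(p["image"][100:400,150:500],(400,343)),cv2.resize(pd["image"][120:270,200:340],(400,343))])[:,:,::-1])
E
```

```text
t 4.95 pos [459.7 -28.1 100.7] F [-0.5  0.2 -0.6] open 8.0 yaz 101.7 q [-0.21  0.43  2.09  0.01  0.61 -1.99]
tool shift [-0.4  0.  -0.3] dist 0.5 turn -0.006
```

View pics/s3.png

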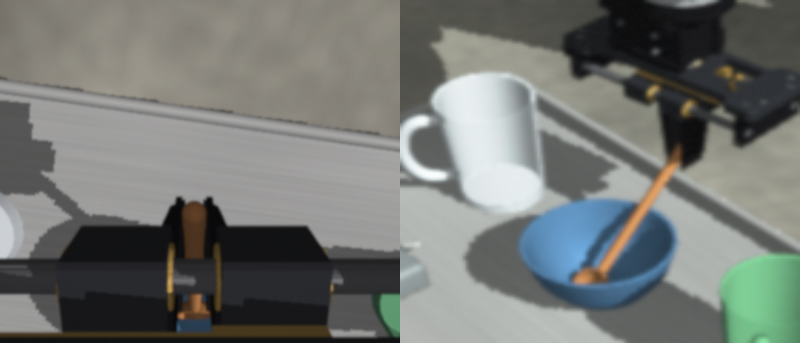

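Emit:
{"method": "send_rows", "body": {"plan": "0 0 -25 0 0; 0 0 -45 0 0; 0 0 -45 0 0; 0 0 -20 0 0"}}

```text
t: 5.45
eef_pos: [455.6, -27.8, 237.6]
tcp_rot: [-3.14, 0.014, -2.938]
ft_force: [-0.4, -0.1, -1.2]
opening: 0.085
```

```bash
python3 - <<'E'
from h import *
from cell import eyes
go([460,-28,101],102)
p=eyes.read_camera("side");pd=eyes.read_camera("scene")
cv2.imwrite("pics/s4.png",np.hstack([p["image"][60:380,200:600],pd["image"][60:380,80:480]])[:,:,::-1])
E
```

```text
t 5.45 pos [455.6 -27.8 237.6] F [-0.4 -0.1 -1.2] open 8.1 yaz 101.7 q [-0.21  0.22  1.93  0.    0.98 -1.99]
tool shift [ -2.4  -0.9 136.7] dist 136.7 turn -0.006
```

View pics/s4.png

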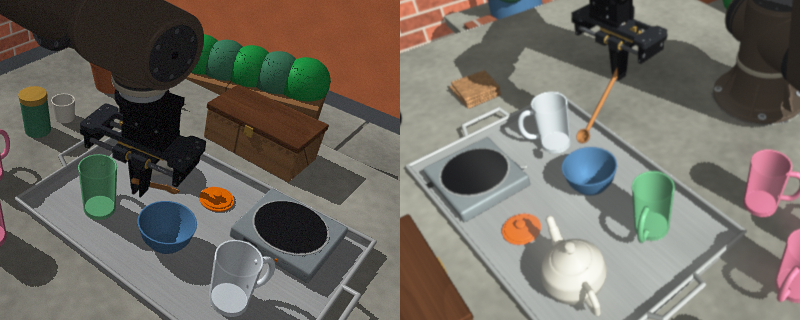

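```bash
python3 - <<'E'
from h import *
from cell import eyes,env
p=eyes.read_camera("side");pd=eyes.read_camera("scene")
for n,q,bx in(("side",p,(300,220,110,60)),("scene",pd,(240,100,90,110))):
    im=q["image"][bx[1]:bx[1]+bx[3],bx[0]:bx[0]+bx[2],::-1]
    cv2.imwrite(f"pics/z_{n}.png",cv2.resize(im,None,fx=5,fy=5,interpolation=2))
t,r=tri([ray(pd,(258,200)),ray(p,(379,249))]);s=env.state();g=s["eef_pos"]+[0,0,19]
d=g-t;print(t,r,g,np.linalg.norm(d),np.degrees(np.arcsin(d[2]/np.linalg.norm(d))),np.degrees(np.arctan2(d[1],d[0])))
print("lid",onz(pd,(201,289),12),onz(p,(417,259),12),"teapot",onz(pd,(248,300),130),onz(p,(357,186),130))
for uv in [(88,226),(130,277),(175,330),(220,384),(261,433)]: print("back rim",onz(pd,uv,29).round())
print("plate corner",onz(pd,(150,276),48),onz(pd,(105,225),48),onz(pd,(209,238),48))
E
```

```text
[580.21730113 -10.44659874 149.90023628] [np.float64(1.2630843087352865), np.float64(1.2630843087351324)] [454.68156173 -27.62574412 252.96250093] 163.32842770037828 39.12485580553333 -172.20766631838765
lid [747.29347587   7.45000588  12.        ] [738.41217566  -2.73880386  12.        ] teapot [727.04668162 173.65046706 130.        ] [723.49398114 178.31172572 130.        ]
back rim [ 860. -301.   29.]
back rim [849. -99.  29.]
back rim [838.  76.  29.]
back rim [829. 223.  29.]
back rim [823. 336.  29.]
plate corner [819.05262136 -57.58405171  48.        ] [ 831.30608843 -256.78313235   48.        ] [673.2655915  -75.53510893  48.        ]
```

View pics/z_side.png

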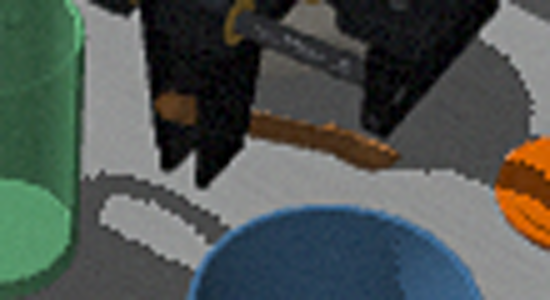

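View pics/z_scene.png

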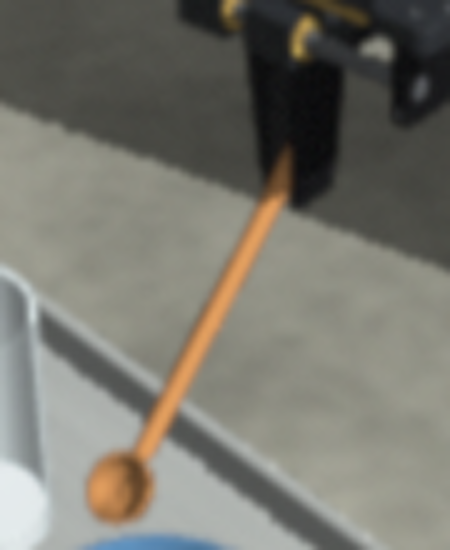

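```bash
python3 - <<'E'
from h import *
from cell import eyes,env
p=eyes.read_camera("side");pd=eyes.read_camera("scene")
cv2.imwrite("pics/back.png",np.hstack([cv2.resize(p["image"][170:300,320:470],(400,347)),cv2.resize(pd["image"][220:400,120:300],(400,400))[:347]])[:,:,::-1])
print([onz(pd,(230,282),z).round() for z in(60,100)])
E
```

```text
[array([707.,  67.,  60.]), array([720.,  97., 100.])]
```

View pics/back.png

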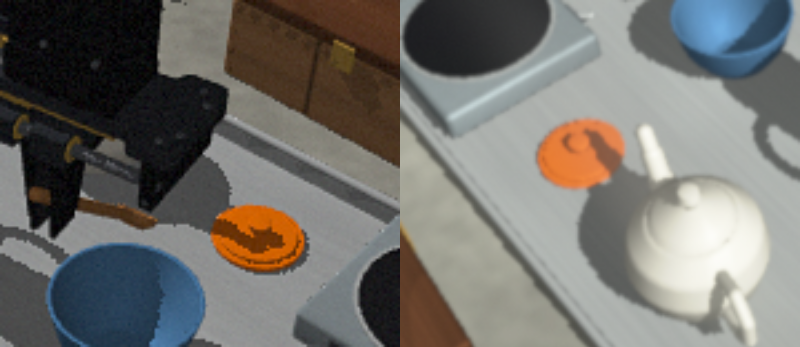

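```bash
python3 - <<'E'
from h import *
go([695,2,237],93.3)
E
```

```text
t 5.75 pos [454.4 -27.6 233.1] F [ 1.1 -0.2  0.1] open 8.4 yaz 101.7 q [-0.21  0.22  1.94  0.    0.97 -1.99]
tool shift [-241.6  -19.6   -1.9] dist 242.4 turn 0.146
```

Emit:
{"method": "send_rows", "body": {"plan": "-45 -4 0 0 0; -45 -4 0 0 0; -45 -4 0 0 0; -45 -4 0 0 0; -45 -4 0 0 0; 0 0 0 0.14 0; 0 0 40 0 0"}}

```text
t: 6.45
eef_pos: [686.2, -0.1, 183.7]
tcp_rot: [3.138, -0.002, -3.085]
ft_force: [1.4, 0.7, -0.6]
opening: 0.087
```

```bash
python3 - <<'E'
from h import *
go([695,2,105],93.3)
E
```

```text
t 6.45 pos [ 6.862e+02 -1.000e-01  1.837e+02] F [ 1.4  0.7 -0.6] open 8.2 yaz 93.3 q [-0.1   0.61  1.43  0.    1.11 -1.73]
tool shift [-9.1  1.3 78.7] dist 79.2 turn -0.001
```

Emit:
{"method": "send_rows", "body": {"plan": "0 0 40 0 0; 0 0 33 0 0"}}

```text
t: 6.65
eef_pos: [685.0, 0.5, 103.7]
tcp_rot: [3.137, -0.007, -3.085]
ft_force: [0.2, -0.2, -0.9]
opening: 0.089
```

```bash
cat > look.py <<'E'
import sys
from h import *
from cell import eyes,env
def look(name,bs,bd):
    ps=eyes.read_camera("scene");pd=eyes.read_camera("side");o=[]
    for q,b in((ps,bs),(pd,bd)):
        o.append(cv2.resize(q["image"][b[1]:b[1]+b[3],b[0]:b[0]+b[2]],(400,int(400*b[3]/b[2])),interpolation=2))
    h=max(i.shape[0] for i in o);o=[cv2.copyMakeBorder(i,0,h-i.shape[0],0,0,0) for i in o]
    cv2.imwrite(f"pics/{name}.png",np.hstack(o)[:,:,::-1]); return ps,pd
def tip(ps,pd,a,b,grip=True):
    t,r=tri([ray(ps,a),ray(pd,b)]);print("tip",t.round(1),"res",np.round(r[0],1))
    if grip:
        g=env.state()["eef_pos"]+[0,0,19];d=g-t;print("len",np.linalg.norm(d).round(1),"el",np.degrees(np.arcsin(d[2]/np.linalg.norm(d))).round(1),"az",np.degrees(np.arctan2(d[1],d[0])).round(1))
E
python3 - <<'E'
from look import *
go([695,2,105],93.3)
look("b1",(110,180,160,160),(340,130,160,160))
E
```

```text
t 6.65 pos [6.850e+02 5.000e-01 1.037e+02] F [ 0.2 -0.2 -0.9] open 8.5 yaz 93.3 q [-0.1   0.69  1.5   0.    0.96 -1.73]
tool shift [-10.    0.9  -1.4] dist 10.2 turn -0.001
```

View pics/b1.png

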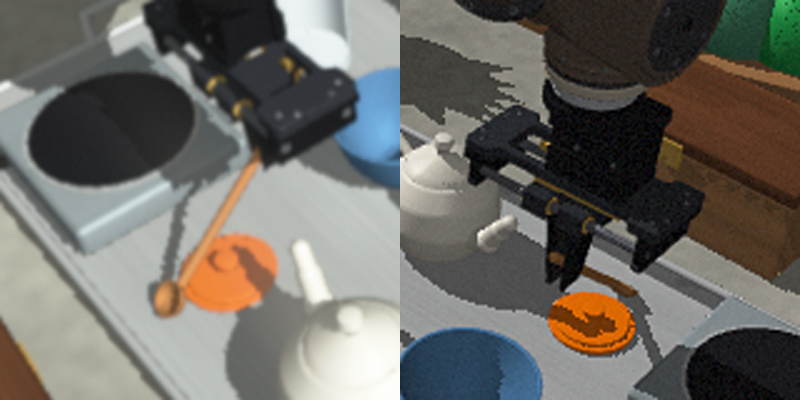

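```bash
python3 - <<'E'
from look import *
ps=eyes.read_camera("scene");pd=eyes.read_camera("side")
tip(ps,pd,(176,307),(434.8,247.2))
print(proj(ps,[[836,y,z] for y in(10,) for z in(4,29)]),onz(ps,(163,318),29))
E
```

```text
tip [808.8   1.8  -1. ] res 4.1
len 176.7 el 45.9 az -179.3
[[162.86556947 314.75783769]
 [159.83274824 307.31224272]] [842.65246278  36.72560208  29.        ]
```

Emit:
{"method": "send_rows", "body": {"plan": "-11 0 0 0 0; -12 0 0 0 0; -8 0 -8.5 0 0; -8.5 0 -8 0 0; -9 0 -7.5 0 0"}}

```text
t: 7.35
eef_pos: [737.7, 2.7, 141.9]
tcp_rot: [3.139, 0.003, -3.085]
ft_force: [0.3, 0.1, 0.0]
opening: 0.084
```

```bash
python3 - <<'E'
from look import *
go([695,2,105],93.3)
look("b2",(110,180,160,160),(340,130,160,160))
E
```

```text
t 7.35 pos [737.7   2.7 141.9] F [0.3 0.1 0. ] open 7.9 yaz 93.3 q [-0.09  0.72  1.32  0.    1.1  -1.72]
tool shift [42.8  1.6 36.8] dist 56.4 turn -0.001
```

View pics/b2.png

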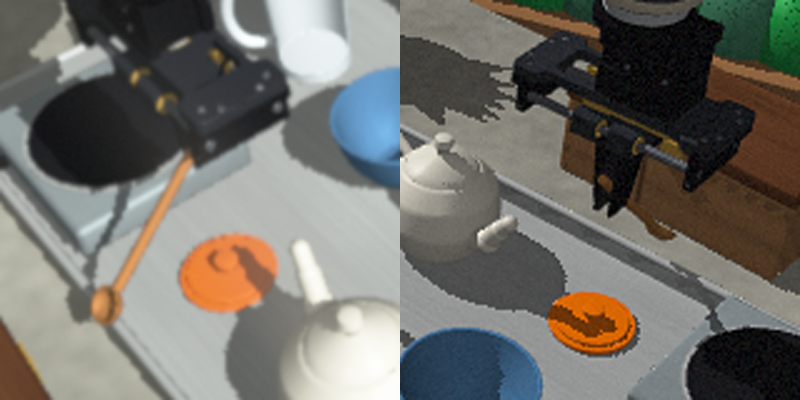

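Emit:
{"method": "send_rows", "body": {"plan": "45 0 0 0 0; 5 0 18 0 0; 0 0 15 0 0"}}

```text
t: 7.75
eef_pos: [688.1, -0.4, 113.1]
tcp_rot: [3.14, 0.013, -3.084]
ft_force: [-0.3, 0.3, -0.8]
opening: 0.091
```

```bash
python3 - <<'E'
from look import *
go([695,5,101],93.3)
E
```

```text
t 7.75 pos [ 6.881e+02 -4.000e-01  1.131e+02] F [-0.3  0.3 -0.8] open 8.7 yaz 93.3 q [-0.1   0.68  1.5   0.    0.95 -1.73]
tool shift [-7.   4.9 12.2] dist 14.9 turn -0.0
```

Emit:
{"method": "send_rows", "body": {"plan": "-6 4 12 0 0; 0 0 0 0 0"}}

```text
t: 7.95
eef_pos: [694.7, 4.2, 100.0]
tcp_rot: [3.14, 0.013, -3.085]
ft_force: [1.1, 0.3, 0.3]
opening: 0.089
```

```bash
python3 - <<'E'
from look import *
go([700,5,101],93.3)
go([700,5,101],93.3)
look("b3",(110,180,160,160),(340,130,160,160))
go([700,5,101],93.3)
E
```

```text
t 7.95 pos [694.7   4.2 100. ] F [1.1 0.3 0.3] open 8.5 yaz 93.3 q [-0.09  0.7   1.49  0.    0.94 -1.72]
tool shift [-5.3  0.5 -0.9] dist 5.4 turn -0.001
t 7.95 pos [694.7   4.2 100. ] F [1.1 0.3 0.3] open 8.5 yaz 93.3 q [-0.09  0.7   1.49  0.    0.94 -1.72]
tool shift [-5.3  0.5 -0.9] dist 5.4 turn -0.001
t 8.05 pos [694.6   3.9 101.1] F [-0.4 -0.3  0.2] open 8.6 yaz 93.3 q [-0.09  0.7   1.49  0.    0.94 -1.72]
tool shift [-5.4  0.8  0.2] dist 5.5 turn -0.001
```

View pics/b3.png

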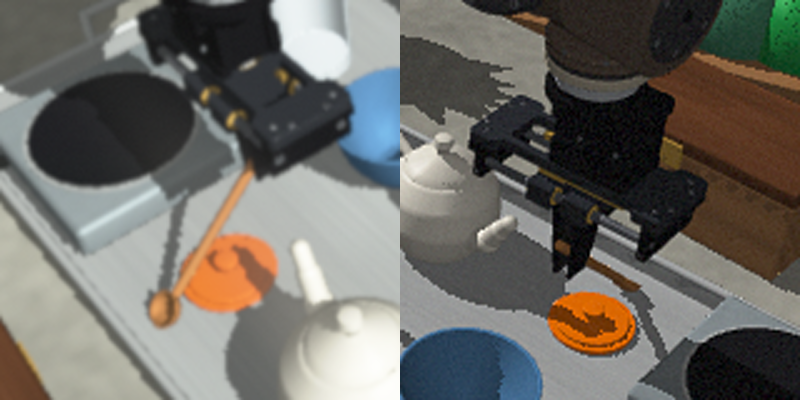

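Emit:
{"method": "send_rows", "body": {"plan": "-12 0 0 0 0; -10 0 0 0 0; -6 0 -3 0 0"}}

```text
t: 8.35
eef_pos: [722.4, 5.6, 105.5]
tcp_rot: [3.14, 0.009, -3.084]
ft_force: [-8.5, -1.2, 7.4]
opening: 0.086
```

```bash
python3 - <<'E'
from look import *
go([700,5,101],93.3)
look("b4",(120,220,120,120),(380,180,120,120))
E
```

```text
t 8.35 pos [722.4   5.6 105.5] F [-8.5 -1.2  7.4] open 8.1 yaz 93.3 q [-0.08  0.73  1.4   0.    1.   -1.71]
tool shift [22.4  0.6  4.3] dist 22.8 turn -0.0
```

View pics/b4.png

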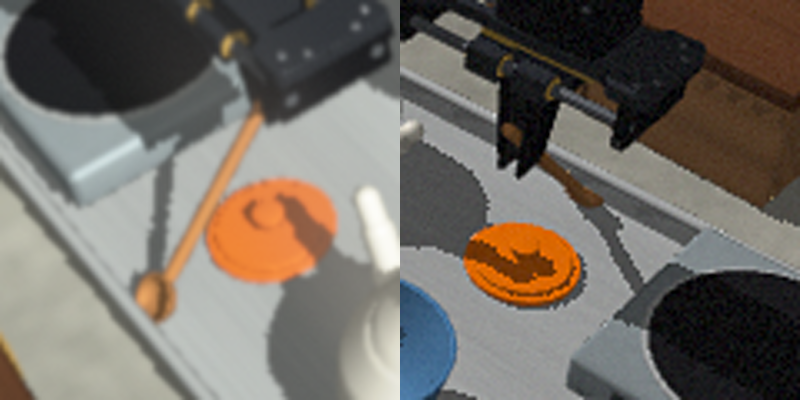

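Emit:
{"method": "send_rows", "body": {"plan": "-8 0 -6 0 0; -9 0 -6 0 0"}}

```text
t: 8.65
eef_pos: [738.6, 6.6, 117.7]
tcp_rot: [3.14, 0.005, -3.084]
ft_force: [-1.9, -0.3, -0.8]
opening: 0.09
```

```bash
python3 - <<'E'
from look import *
go([700,5,101],93.3)
look("b5",(120,220,120,120),(380,180,120,120))
E
```

```text
t 8.65 pos [738.6   6.6 117.7] F [-1.9 -0.3 -0.8] open 8.6 yaz 93.3 q [-0.08  0.74  1.34  0.    1.05 -1.71]
tool shift [38.7  0.6 16.5] dist 42.1 turn -0.0
```

View pics/b5.png

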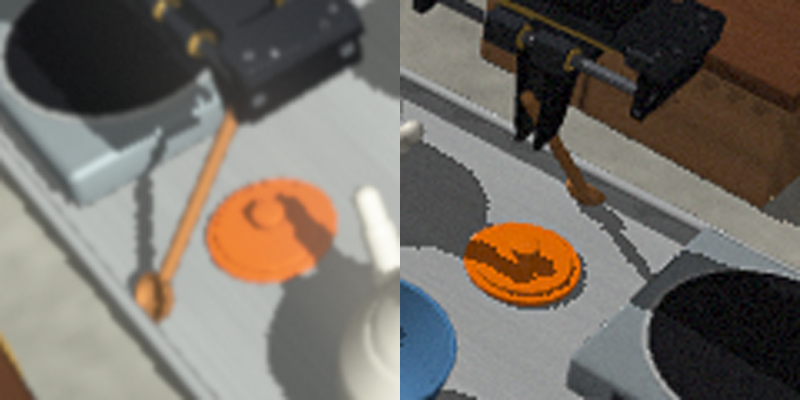

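Emit:
{"method": "send_rows", "body": {"plan": "-9 0 -6.5 0 0; -9.5 0 -6 0 0; -9 0 -5 0 0"}}

```text
t: 9.05
eef_pos: [764.7, 8.2, 133.8]
tcp_rot: [3.14, -0.0, -3.084]
ft_force: [-1.9, -0.4, -1.2]
opening: 0.087
```

```bash
python3 - <<'E'
from look import *
go([700,5,101],93.3)
look("b6",(120,200,120,120),(380,140,120,120))
E
```

```text
t 9.05 pos [764.7   8.2 133.8] F [-1.9 -0.4 -1.2] open 8.2 yaz 93.3 q [-0.08  0.77  1.24  0.    1.13 -1.71]
tool shift [64.8  0.5 32.8] dist 72.6 turn 0.0
```

View pics/b6.png

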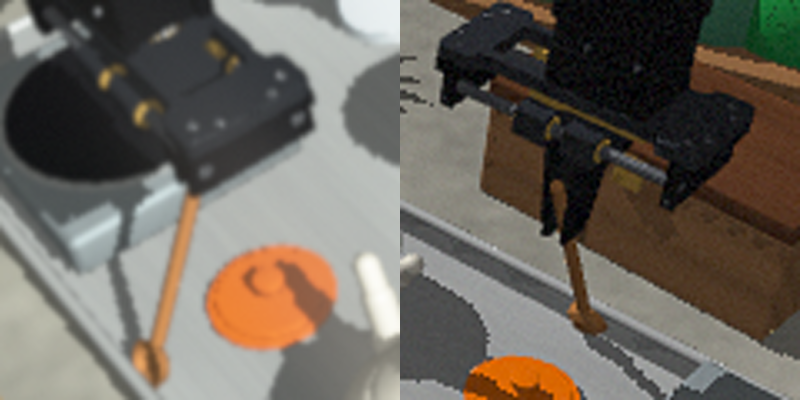

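```bash
python3 - <<'E'
from look import *
ps=eyes.read_camera("scene");pd=eyes.read_camera("side")
tip(ps,pd,(165.6,315.5),(439.5,238.5))
print(proj(ps,[[835,14,8]]),proj(pd,[[835,14,8]]))
E
```

```text
tip [836.   10.3   4. ] res 5.3
len 165.0 el 64.4 az -178.3
[[163.78300099 314.61903527]] [[436.09726523 237.38897046]]
```

Emit:
{"method": "send_rows", "body": {"plan": "-8 0 -3 0 0; 10 0 -5 0 0; 0 0 -45 0 0; 0 0 -45 0 0; 0 0 -45 0 0; 45 0 -10 0 0; 45 0 0 -0.145 0; 0 0 0 -0.145 0"}}

```text
t: 10.05
eef_pos: [668.5, 2.4, 293.9]
tcp_rot: [-3.14, 0.009, -2.787]
ft_force: [1.1, -0.5, 0.3]
opening: 0.088
```

```bash
python3 - <<'E'
from look import *
go([487,143,290],120)
look("c1",(120,60,240,240),(300,40,240,240))
E
```

```text
t 10.05 pos [668.5   2.4 293.9] F [ 1.1 -0.5  0.3] open 8.4 yaz 110.3 q [-0.1   0.49  1.34  0.    1.3  -2.02]
tool shift [121.5 194.9   2.6] dist 229.7 turn -0.169
```

View pics/c1.png

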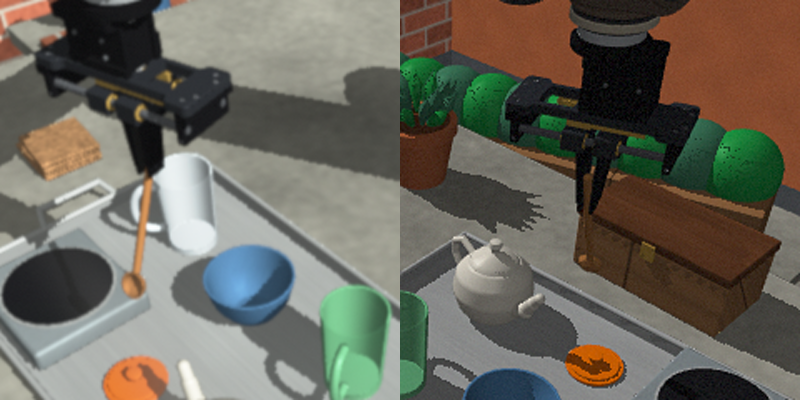

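Emit:
{"method": "send_rows", "body": {"plan": "23 37 0 0 0; 23 37 0 0 0; 23 37 0 0 0; 23 37 0 0 0; 23 37 0 0 0; 0 0 0 -0.14 0; 0 0 0 -0.02 0"}}

```text
t: 10.85
eef_pos: [498.8, 142.5, 290.0]
tcp_rot: [-3.137, 0.015, -2.665]
ft_force: [0.6, -0.3, -0.4]
opening: 0.089
```

```bash
python3 - <<'E'
from look import *
go([487,143,290],120)
look("c2",(240,80,200,200),(220,80,200,200))
p=eyes.read_camera("wrist");cv2.imwrite("pics/c2w.png",p["image"][:,:,::-1])
E
```

```text
t 10.85 pos [498.8 142.5 290. ] F [ 0.6 -0.3 -0.4] open 8.5 yaz 117.3 q [ 0.15  0.26  1.72  0.    1.15 -1.9 ]
tool shift [10.2  5.8 -0.2] dist 11.8 turn -0.047
```

View pics/c2.png

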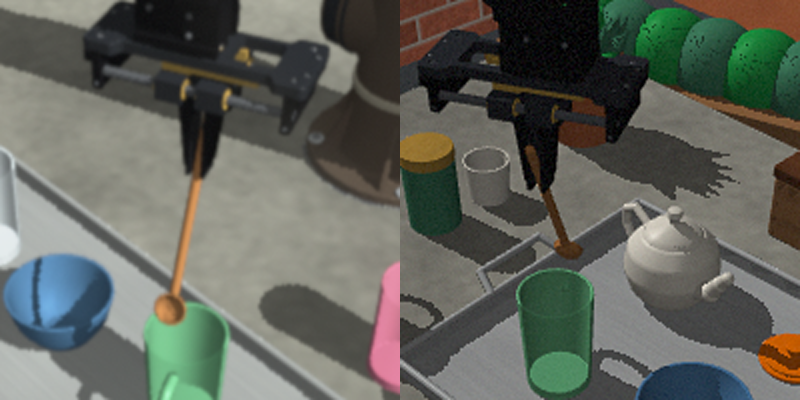

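View pics/c2w.png

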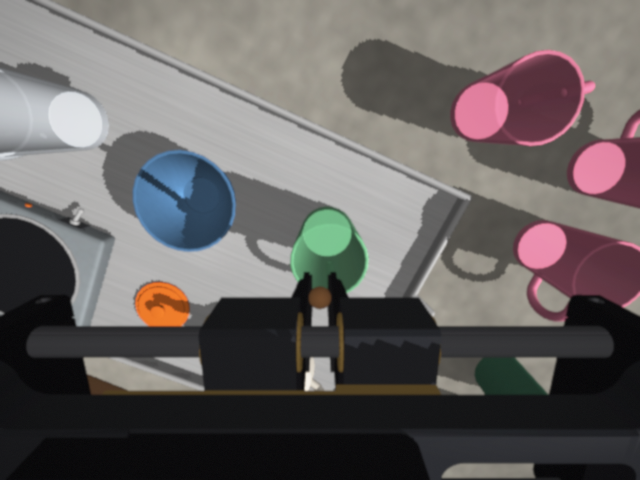

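```bash
python3 - <<'E'
from look import *
ps=eyes.read_camera("scene");pd=eyes.read_camera("side")
o=[]
for q,b in((ps,(300,210,50,50)),(pd,(280,170,50,50))): o.append(cv2.resize(q["image"][b[1]:b[1]+b[3],b[0]:b[0]+b[2]],(400,400),interpolation=2))
cv2.imwrite("pics/tipz.png",np.hstack(o)[:,:,::-1])
tip(ps,pd,(323,241),(307.5,206))
E
```

```text
tip [560.6 170.8 163.3] res 1.6
len 160.3 el 64.9 az -154.3
```

View pics/tipz.png

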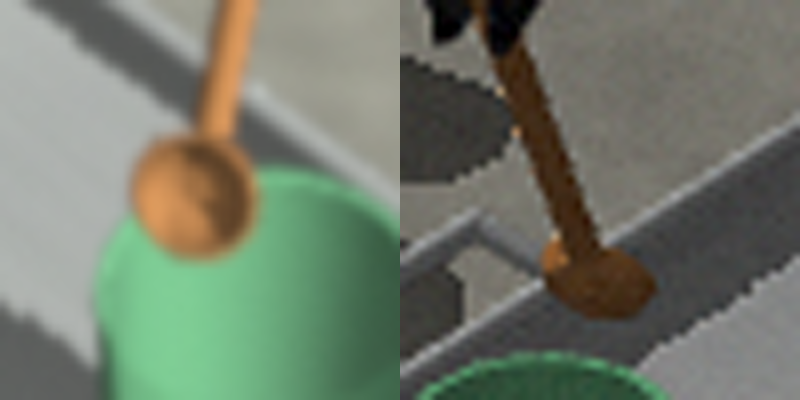

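Emit:
{"method": "send_rows", "body": {"plan": "6 5 0 -0.047 0; 0 0 12 0 0"}}

```text
t: 11.3
eef_pos: [493.4, 142.3, 277.4]
tcp_rot: [-3.136, 0.015, -2.627]
ft_force: [0.6, 0.1, 0.0]
opening: 0.091
```

```bash
python3 - <<'E'
from look import *
go([490,145,285],120)
ps=eyes.read_camera("scene");pd=eyes.read_camera("side")
o=[]
for q,b in((ps,(300,210,50,50)),(pd,(280,170,50,50))): o.append(cv2.resize(q["image"][b[1]:b[1]+b[3],b[0]:b[0]+b[2]],(400,400),interpolation=2))
cv2.imwrite("pics/tipz2.png",np.hstack(o)[:,:,::-1])
E
```

```text
t 11.3 pos [493.4 142.3 277.4] F [0.6 0.1 0. ] open 8.7 yaz 119.5 q [ 0.15  0.26  1.75  0.    1.11 -1.93]
tool shift [ 1.5  4.  -7.6] dist 8.7 turn -0.009
```

View pics/tipz2.png

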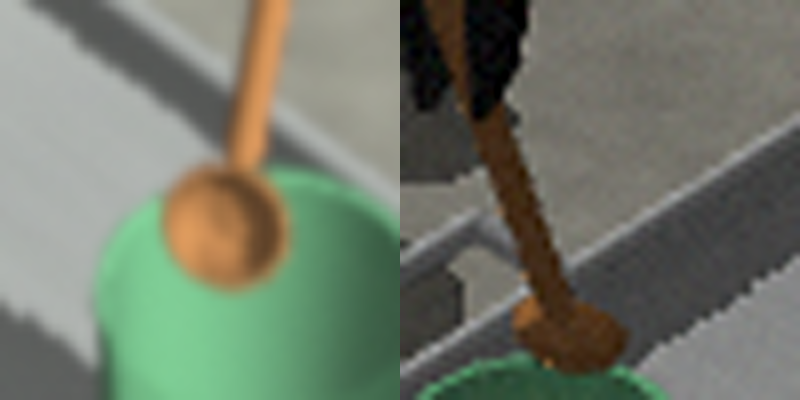

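```bash
python3 - <<'E'
from look import *
ps=eyes.read_camera("scene");pd=eyes.read_camera("side")
tip(ps,pd,(328.1,246),(304,216))
t,_=tri([ray(ps,(328.1,246)),ray(pd,(304,216))])
u=np.array([np.cos(np.radians(30)),np.sin(np.radians(30))]);d=t[:2]-[530.7,168.4];print("s",d@u,"lat",d@[-u[1],u[0]])
go([490,145,277],120)
E
```

```text
tip [549.3 171.1 142.7] res 2.4
len 165.2 el 67.5 az -152.8
s 17.45685990947568 lat -6.9475771155228
t 11.5 pos [493.1 142.2 276.4] F [-0.5  0.1  0.1] open 8.2 yaz 119.5 q [ 0.15  0.26  1.75  0.    1.11 -1.93]
tool shift [ 1.4  4.  -0.7] dist 4.2 turn -0.009
```

Emit:
{"method": "send_rows", "body": {"plan": "-4.5 5 0 -0.009 0; 0 0 25 0 0"}}

```text
t: 11.7
eef_pos: [497.0, 149.5, 253.5]
tcp_rot: [-3.135, 0.017, -2.62]
ft_force: [0.9, -0.8, -0.5]
opening: 0.092
```

```bash
python3 - <<'E'
from look import *
go([494,148,277],120)
look("d1",(290,150,80,120),(260,120,80,120))
p=eyes.read_camera("wrist");cv2.imwrite("pics/d1w.png",cv2.resize(p["image"][180:330,220:440,::-1],None,fx=3,fy=3))
E
```

```text
t 11.7 pos [497.  149.5 253.5] F [ 0.9 -0.8 -0.5] open 8.8 yaz 119.9 q [ 0.16  0.29  1.77  0.    1.06 -1.93]
tool shift [  2.9   0.1 -23.6] dist 23.8 turn -0.002
```

View pics/d1.png

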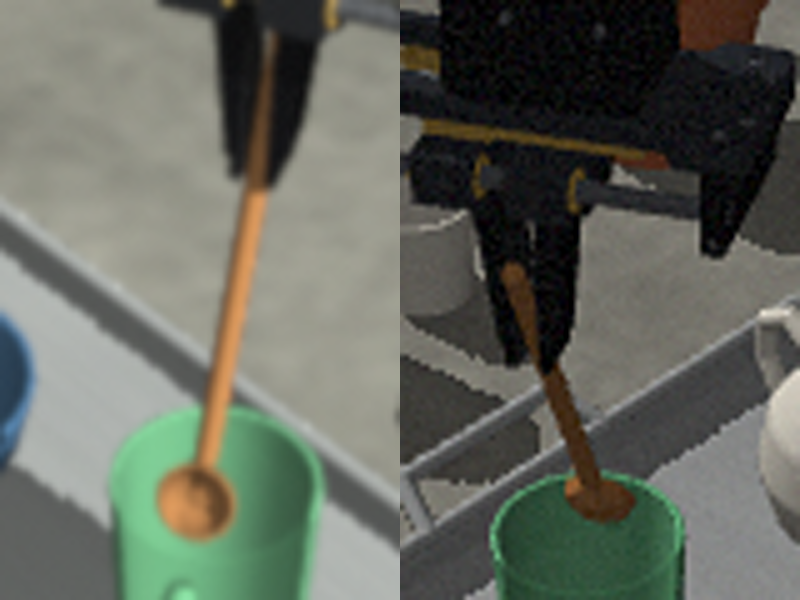

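View pics/d1w.png

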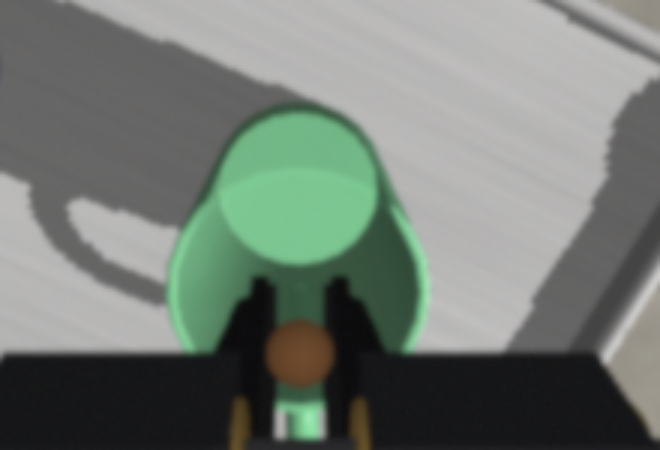

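Emit:
{"method": "send_rows", "body": {"plan": "2 0 25 0 0; 0 0 25 0 0; 0 0 20 0 0"}}

```text
t: 12.15
eef_pos: [497.0, 148.9, 184.3]
tcp_rot: [-3.135, 0.018, -2.62]
ft_force: [-0.2, 0.2, -0.3]
opening: 0.085
```

```bash
python3 - <<'E'
from look import *
go([495,148.5,165],120)
look("d2",(290,170,80,120),(260,140,80,120))
E
```

```text
t 12.15 pos [497.  148.9 184.3] F [-0.2  0.2 -0.3] open 8.1 yaz 119.9 q [ 0.16  0.37  1.87  0.    0.89 -1.93]
tool shift [ 2.3  0.8 19.3] dist 19.4 turn -0.002
```

View pics/d2.png

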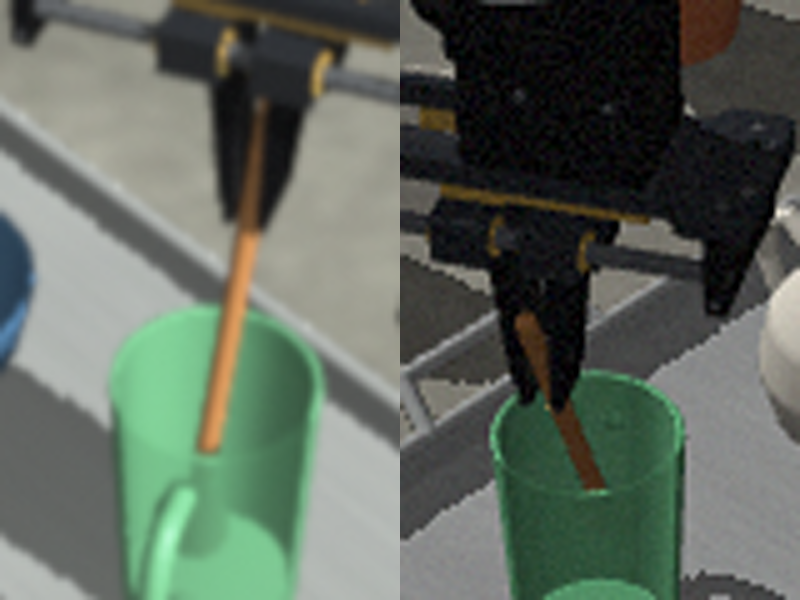

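Emit:
{"method": "send_rows", "body": {"plan": "4 0 15 0 0; 0 0 12 0 0"}}

```text
t: 12.45
eef_pos: [495.0, 147.2, 159.1]
tcp_rot: [-3.134, 0.019, -2.62]
ft_force: [0.5, -0.1, -0.7]
opening: 0.089
```

```bash
python3 - <<'E'
from look import *
go([494,147.5,150],120)
E
```

```text
t 12.45 pos [495.  147.2 159.1] F [ 0.5 -0.1 -0.7] open 8.5 yaz 119.9 q [ 0.16  0.4   1.9   0.    0.82 -1.93]
tool shift [0.9 0.8 9.1] dist 9.2 turn -0.002
```

Emit:
{"method": "send_rows", "body": {"plan": "1 0 6 0 0; 0 0 3 0 0"}}

```text
t: 12.65
eef_pos: [495.2, 147.0, 150.6]
tcp_rot: [-3.134, 0.02, -2.62]
ft_force: [-0.4, -0.7, 0.2]
opening: 0.087
```

```bash
python3 - <<'E'
from look import *
go([494,147.5,147],120)
ps,pd=look("d3",(290,170,80,120),(260,150,80,120))
E
```

```text
t 12.65 pos [495.2 147.  150.6] F [-0.4 -0.7  0.2] open 8.3 yaz 119.9 q [ 0.16  0.41  1.91  0.    0.8  -1.93]
tool shift [0.8 1.1 3.6] dist 3.9 turn -0.002
```

View pics/d3.png

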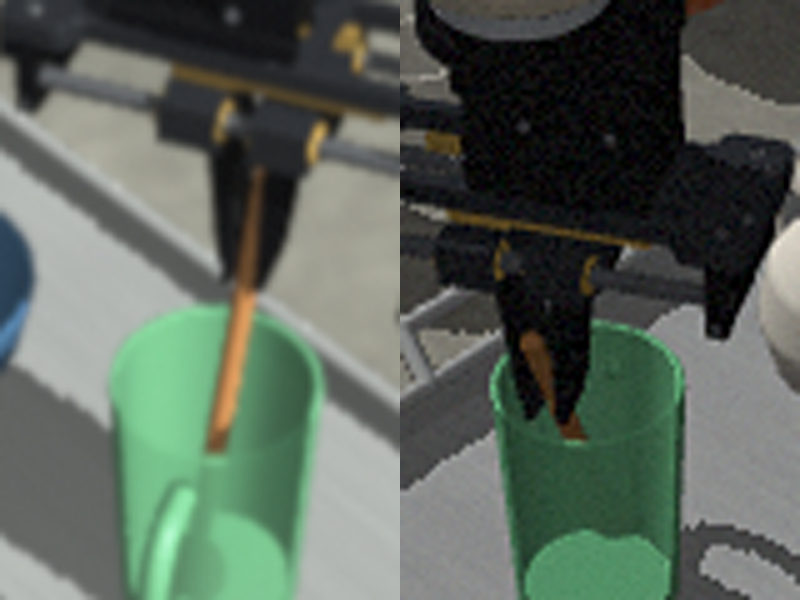

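Emit:
{"method": "send_rows", "body": {"plan": "0 0 3 0 0; 0 0 2 0 0"}}

```text
t: 12.95
eef_pos: [495.9, 147.2, 146.4]
tcp_rot: [-3.134, 0.022, -2.62]
ft_force: [-0.1, -0.6, -1.2]
opening: 0.085
```

Emit:
{"method": "send_rows", "body": {"plan": "0 0 3 0 0"}}

```text
t: 13.05
eef_pos: [496.1, 147.2, 143.5]
tcp_rot: [-3.133, 0.022, -2.62]
ft_force: [-0.5, -0.5, 0.5]
opening: 0.086
```

Emit:
{"method": "send_rows", "body": {"plan": "1 0 3 0 0"}}

```text
t: 13.15
eef_pos: [495.4, 146.7, 140.4]
tcp_rot: [-3.133, 0.023, -2.62]
ft_force: [0.6, 0.6, 0.5]
opening: 0.089
```

Emit:
{"method": "send_rows", "body": {"plan": "0 0 2 0 0"}}

```text
t: 13.25
eef_pos: [495.7, 146.8, 138.7]
tcp_rot: [-3.133, 0.023, -2.62]
ft_force: [-7.6, -3.9, 29.3]
opening: 0.086
```

Emit:
{"method": "send_rows", "body": {"plan": "0 0 -1 0 0"}}

```text
t: 13.35
eef_pos: [495.8, 146.8, 139.7]
tcp_rot: [-3.133, 0.024, -2.62]
ft_force: [-0.6, -0.3, -0.5]
opening: 0.085
```

```bash
python3 - <<'E'
from look import *
go([494,147.5,147],120)
ps,pd=look("d4",(290,170,80,120),(260,150,80,120))
p=eyes.read_camera("wrist");cv2.imwrite("pics/d4w.png",cv2.resize(p["image"][180:330,220:440,::-1],None,fx=3,fy=3))
go([494,147.5,147],120)
E
```

```text
t 13.35 pos [495.8 146.8 139.7] F [-0.6 -0.3 -0.5] open 8.1 yaz 119.9 q [ 0.16  0.43  1.92  0.    0.77 -1.93]
tool shift [ 1.1  1.4 -7.3] dist 7.5 turn -0.002
t 13.5 pos [495.8 146.8 139.7] F [ 1.2  0.4 -0.5] open 8.0 yaz 119.9 q [ 0.16  0.43  1.92  0.    0.77 -1.93]
tool shift [ 1.   1.4 -7.4] dist 7.6 turn -0.002
```

View pics/d4.png

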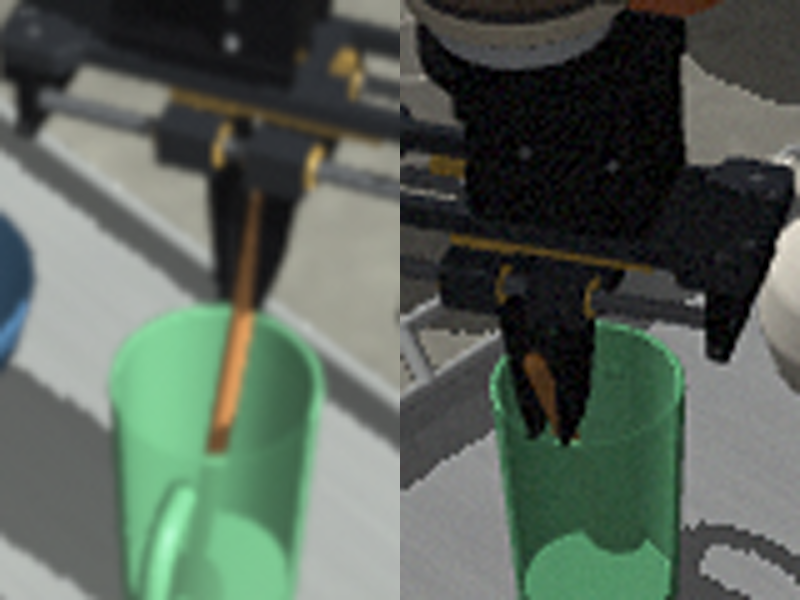

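View pics/d4w.png

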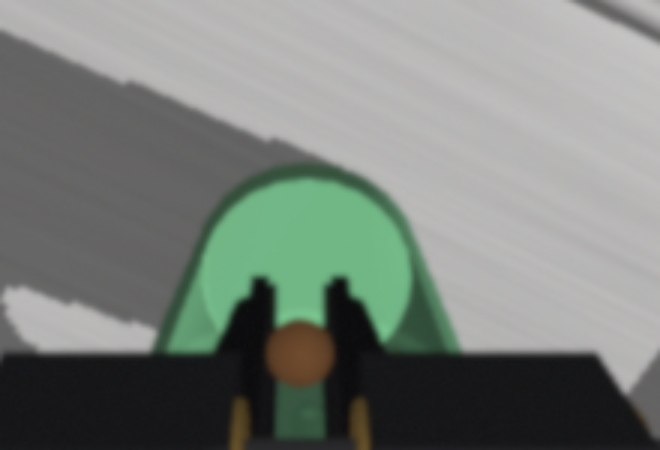

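Emit:
{"method": "send_rows", "body": {"plan": "4 0 0 0 0; 0 0 0.7 0 0"}}

```text
t: 13.7
eef_pos: [493.1, 145.0, 139.4]
tcp_rot: [-3.132, 0.027, -2.62]
ft_force: [0.3, 1.2, 10.1]
opening: 0.091
```

```bash
python3 - <<'E'
from look import *
go([494,147.5,147],120)
ps,pd=look("d5",(290,170,80,120),(260,150,80,120))
E
```

```text
t 13.7 pos [493.1 145.  139.4] F [ 0.3  1.2 10.1] open 8.6 yaz 119.9 q [ 0.16  0.42  1.93  0.    0.76 -1.94]
tool shift [-2.2  1.7 -7.6] dist 8.1 turn -0.002
```

View pics/d5.png

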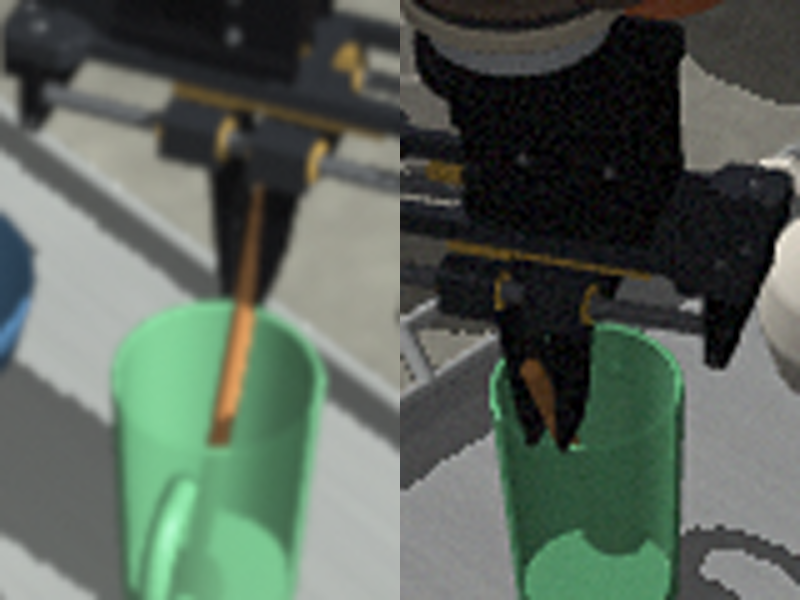

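Emit:
{"method": "send_rows", "body": {"plan": "0 0 -0.5 0 12; 0 0 0 0 16; 0 0 0 0 30; 0 0 0 0 50; 0 0 0 0 60"}}

```text
t: 14.3
eef_pos: [492.1, 144.6, 139.3]
tcp_rot: [-3.133, 0.024, -2.62]
ft_force: [-0.4, 0.8, -0.3]
opening: 0.365
```

```bash
python3 - <<'E'
from look import *
go([494,147.5,147],120)
ps,pd=look("e1",(290,170,80,120),(260,150,80,120))
p=eyes.read_camera("wrist");cv2.imwrite("pics/e1w.png",cv2.resize(p["image"][180:330,220:440,::-1],None,fx=3,fy=3))
E
```

```text
t 14.3 pos [492.1 144.6 139.3] F [-0.4  0.8 -0.3] open 34.7 yaz 119.9 q [ 0.16  0.42  1.93  0.    0.76 -1.94]
tool shift [-3.3  1.4 -7.6] dist 8.4 turn -0.002
```

View pics/e1.png

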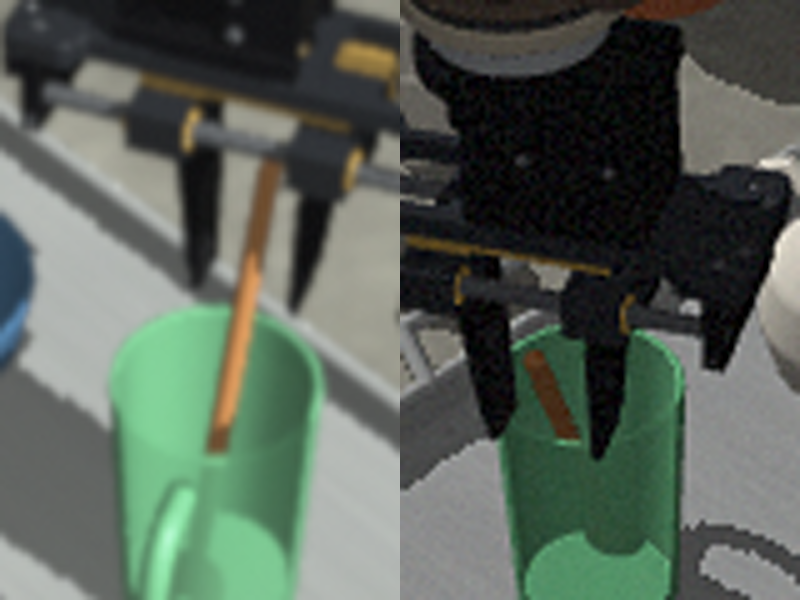

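View pics/e1w.png

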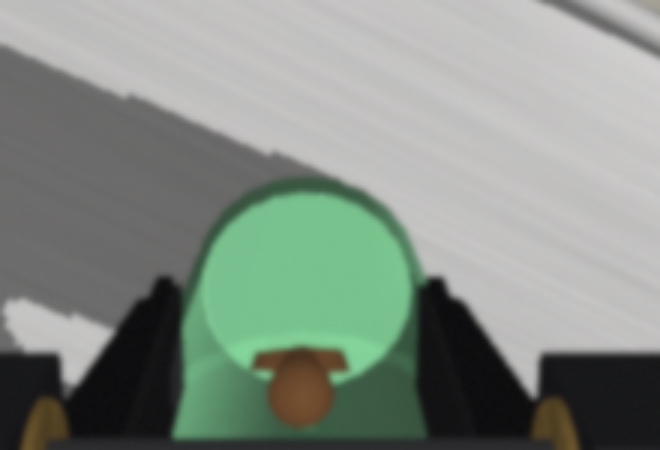

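Emit:
{"method": "send_rows", "body": {"plan": "0 0 0 0 90; 0 0 0 0 90; 0 0 -20 0 90; 0 0 -40 0 90; 0 0 -45 0 90; 0 0 -45 0 90"}}

```text
t: 15.05
eef_pos: [486.2, 143.6, 288.6]
tcp_rot: [-3.137, 0.012, -2.62]
ft_force: [0.5, -0.8, -0.7]
opening: 0.935
```

```bash
python3 - <<'E'
from look import *
go([494,147.5,147],120)
ps,pd=look("f1",(80,140,300,300),(210,150,300,300))
look("f2",(290,170,80,120),(260,150,80,120))
p=eyes.read_camera("wrist");cv2.imwrite("pics/f1w.png",p["image"][:,:,::-1])
E
```

```text
t 15.05 pos [486.2 143.6 288.6] F [ 0.5 -0.8 -0.7] open 88.9 yaz 119.9 q [ 0.16  0.24  1.75  0.    1.14 -1.94]
tool shift [ -6.9   0.2 141.7] dist 141.8 turn -0.002
```

View pics/f1.png

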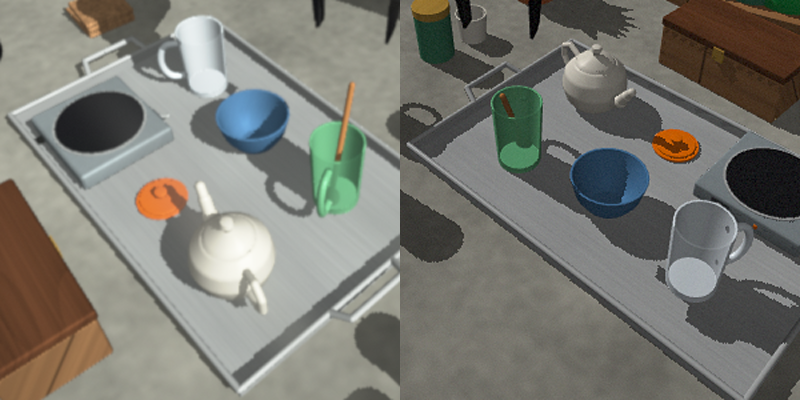

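View pics/f2.png

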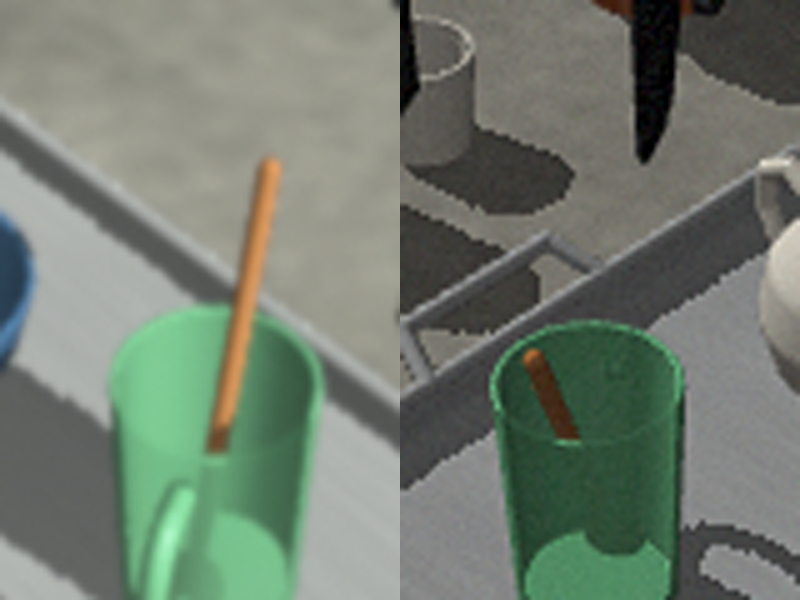

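View pics/f1w.png

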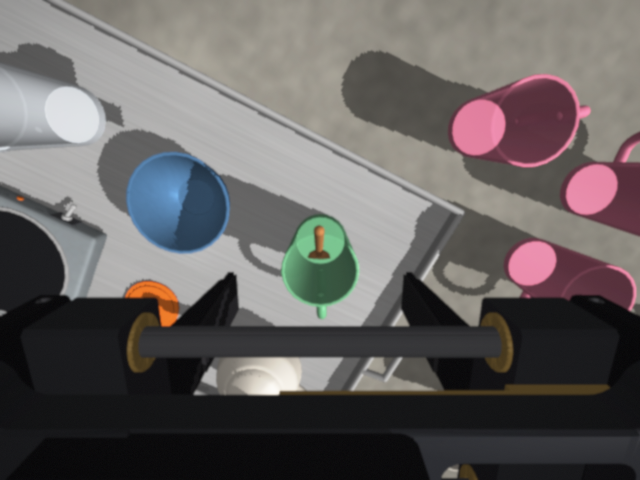

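```bash
python3 - <<'E'
import pickle
from look import *
from fit import *
out=pickle.load(open("m0.pkl","rb"))
ps=eyes.read_camera("scene");pd=eyes.read_camera("side")
vb=[(ps,(300,215,70,100)),(pd,(265,200,65,90))]
v=[(p,gmask(p["image"],b),b) for p,b in vb];c=fit(v)
r=minimize(c,[530,168,-1.03],method="Nelder-Mead",options=dict(initial_simplex=[[530,168,-1.03],[536,168,-1.03],[530,174,-1.03],[530,168,-.9]]));print(r.x,r.fun)
e,rr=tri([ray(ps,(344,203)),ray(pd,(287,221.5))]);d=e[:2]-r.x[:2];print("spoon end",e.round(1),rr[0].round(1),"dir from axis",np.degrees(np.arctan2(d[1],d[0])))
for n,p in(("scene",ps),("side",pd)):
    df=np.abs(p["image"].astype(int)-out[n][0]["image"]).max(2)
    bx=(240,200,60,60) if n=="scene" else (335,255,65,62)
    a=cv2.cvtColor(p["image"],7)[bx[1]:bx[1]+bx[3],bx[0]:bx[0]+bx[2]].astype(np.float32);b=cv2.cvtColor(out[n][0]["image"],7)[bx[1]:bx[1]+bx[3],bx[0]:bx[0]+bx[2]].astype(np.float32)
    print(n,"bowl shift px",cv2.phaseCorrelate(b,a))
E
```

```text
[530.59977184 168.52960326  -1.03202799] 0.20092766746693025
spoon end [480.  138.  187.3] 0.1 dir from axis -148.8790593100067
scene bowl shift px ((0.12204577361523761, -0.024643866273628134), 0.7196677407291201)
side bowl shift px ((0.0047086993096243646, -0.07200757747608577), 0.8894595044354597)
```

The final measurements:
- The spoon end is at -149°, against the ideal -150°.
- The glass and the bowl have not measurably moved.

I'm handing in.

```bash
python3 - <<'E'
from cell import job_done
print(job_done())
E
```

```text
the job is handed in; nothing more can be done
None
```

The long spoon now stands in the green glass, bowl end down, leaning on the rim opposite the handle. I handed the job in at about 15 s of the 48 s allowed.

**How it was done:**
- I gripped the spoon near its handle end and lifted it out of the blue bowl.
- The tool stays pointing down, so I steepened the spoon in the jaws from about 41° to 65° by pressing its tip against the tray's fixed back edge. On the first try the tip slid over that edge without turning; the second worked.
- I lowered the spoon into the glass until its tip touched the floor, and only then let go.

**Last checks:**
- **Lean:** the spoon end points at -149° from the glass axis, against an ideal of -150°. The wrist view shows the spoon and the glass handle directly opposite each other. The glass handle's direction was read by eye from the picture, to about ±3°.
- **Positions:** the green glass fit moved by less than 1 mm. The bowl shows no measurable shift (about 0.1 px). The other things on the tray look unmoved; I did not measure them.
- **Robot:** the fingers are open and about 100 mm above the spoon, touching nothing.

**What did not go cleanly:**
- The tip met the glass floor harder than intended, with about 29 N for one step. I backed off, and contact was about 10 N just before release.
- A 4 mm shift made before release pulled the glass slightly over. It settled back when I let go.

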